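# Turn the insert of a ratcheted spice rack and load it

### The job

Set up the spice rack for the spice tins: throw its ratchet pawl over and draw the sliding follower all the way back, lift the white insert out, turn it half round and put it back flat in its pocket so that the three wide bays face the follower. Stand every spice tin upright in a wide bay of its own, then close the follower on them with the pawl back in the teeth, so that it stays there by itself with the sprung pad pressed partly in, roughly half way; be gentle, never squeeze the tins hard or drive the pad home against its stop. Leave the pepper mill, the squat lidded jar and the dish of greens where they are.

Things in the scene. Friction and masses are not known exactly. Their poses are not given: they have to be found in the camera images.
- rack: wooden spice rack, tray 244 x 217 mm, fixed. Origin: underside, below the pocket's centre; pocket floor at z 6 mm. Pocket 147 x 191 mm (x, y); side rails and end wall at +x have tops at z 22 mm, lip at -x 14 mm. Tray spans x -164 to +80 mm. The follower closes to rack +x, opens to -x. Steel ratchet teeth, 7 mm pitch, on the rail at y -102 mm
- insert: white plastic insert, loose, 0.2 to 0.33 kg, 142 x 186 mm (x, y), about 2.5 mm play each side in the pocket; starts with its x along rack x, narrow bays under the pad, which blocks lifting. Origin: centre of underside. Lift it by the fin along its y at x 0: 10 mm thick, 178 mm long, top z 44 mm; it balances there
- wide_bays (a point): on the insert's floor (z 6 mm), 38 mm to insert +x of the fin: middle of the half with three wide bays (55 mm wide, centres at insert y -59, 0, +59 mm, from x 5 to 71 mm). The -x half has five narrow bays (31 mm, no tin fits). Ribs between bays 4 mm thick, tops at z 18 mm
- follower (a joint): wooden follower, m: 0 closed as far as it goes, 0.078 fully drawn back (stop); 2 N friction. Slides along rack x; relaxed pad face at rack x = -0.018 - value. With the pawl in the teeth it moves only to smaller values, clicking, and slips back at most 8 mm before a tooth holds it
- follower_grip (a point): on the follower's upright grip plate: 12 mm thick along rack x, 50 mm wide along rack y, z 58 to 108 mm; the point is on its mid-plane at z 92 mm, 52 mm behind (rack -x) the relaxed pad face. Follower  28 mm thick, 217 mm wide, z 32 to 58 mm
- pawl (a joint): steel pawl, rad: 0 to 0.2 = in the teeth, handle leaning 35 degrees to rack -x; 1.22 = thrown over, handle leaning 35 degrees to rack +x, tip clear of the teeth. Rests on either side by its own weight; pushing the knob sideways past the middle flips it (under 1 N)
- pawl_knob (a point): centre of the knob ending the pawl handle, a cross-bar 16 mm thick, 22 mm long (along rack y), 56 mm from the pivot. Pivot on the follower at rack y -102 mm, z 50 mm, 10 mm to rack +x of follower_grip. Knob z about 96 mm when leaning, 106 mm upright
- pad (a joint): how far the black sprung pad in front of the follower is pressed in, m: 0 relaxed, 0.018 against its stop; spring 350 N/m with 1 N preload
- pad_face (a point): middle of the pad's front face, which looks to rack +x; the pad is 8 mm thick, 180 mm wide and spans z 28 to 50 mm
- tin_a: round steel spice tin, 0.12 kg, 50 mm in diameter, 62 mm tall with its darker 51 mm slip lid (top 16 mm, fixed); one of two or three alike in the run (None if absent). Origin: centre of its underside; z up to the lid. Grip it by the lid, above the fin and the pad
- tin_b: round steel spice tin, 0.12 kg, 50 mm in diameter, 62 mm tall with its darker 51 mm slip lid (top 16 mm, fixed); one of two or three alike in the run (None if absent). Origin: centre of its underside; z up to the lid. Grip it by the lid, above the fin and the pad
- tin_c: round steel spice tin, 0.12 kg, 50 mm in diameter, 62 mm tall with its darker 51 mm slip lid (top 16 mm, fixed); one of two or three alike in the run (None if absent). Origin: centre of its underside; z up to the lid. Grip it by the lid, above the fin and the pad
- tin_d: round steel spice tin, 0.12 kg, 50 mm in diameter, 62 mm tall with its darker 51 mm slip lid (top 16 mm, fixed); one of two or three alike in the run (None if absent). Origin: centre of its underside; z up to the lid. Grip it by the lid, above the fin and the pad
- pepper_mill: grey-topped pepper mill, 44 mm in diameter, 90 mm tall, a bystander; origin: centre of its underside
- sesame_jar: squat glass jar with a flat metal lid, 54 mm in diameter, 85 mm tall, a bystander; origin: centre of its underside
- dish_greens: white dish of greens, 95 x 87 x 46 mm, a bystander; origin: centre of its underside
Mind the look-alikes: they are no part of the job. Leave any green look-alike of the tin_b alone.

How it is judged:
By the outcome, as a careful person would: the job done as asked, in the order asked, and still so for the second after the job is handed in, with the robot touching nothing.
Of tin_a, tin_b, tin_c, tin_d only 2 to 3 are there at a start; the rules pass over those that are not, and their reading is None.
At some moment in a run one of tin_a, tin_b, tin_c, tin_d may be knocked a few centimetres aside while the robot is not near it.
It also fails if it takes over 210 s, if anything falls off the work surface, if the arm or the gripper's body presses on something with over 40 N, if the wrist force passes 120 N, or if a joint passes its speed limit or range.

### The arm

A 6-joint arm with a two-finger parallel gripper is mounted at the origin on a cart in front of the work surface, level with it; the furniture and walls round the work are solid. World frame = base frame: x ahead of the robot, y to its left, z up, the work surface at z = 0. Lengths are in m, angles in rad, forces in N, time in s.
With the tool pointing down it reaches from about 0.35 to 0.725 m from the base axis. Payload 6 kg.
Tool frame: the origin (TCP) lies midway between the tips of the shut fingers; the grasp point (between the pads) lies 19 mm behind it; y points along the fingers, z is the direction in which the jaws open and shut, and the axes are right-handed (so a half turn about y gives the same grasp; the last joint's range is limited). The gripper opens to 85 mm and grips with 20 to 120 N. Pads are 22 mm wide; open, the fingers measure 114 mm over their backs; the gripper's body (76 mm by 85 mm) begins 54 mm behind the grasp point. The pads swing forward as they close: fully open they stand 13 mm farther back than shut.
Start: joints at [1.593, 0.04, 0.085, 0, -1.615, -0.334], TCP at [0.184, 0.571, 0.231] pointing down, gripper open.
Joint ranges: [-2.56, 2.56], [-1.29, 2.01], [-1.08, 1.49], [-3.29, 1.98], [-2.81, -0.18], [-2.99, 2.99]. Speed limits (rad/s): [2.57, 2.57, 3.01, 3.14, 3.14, 3.14].

### API

Orientations are given as a unit quaternion [w, x, y, z].
In Python, from station import get_obs, read_camera, hand_in, regions_of, pinpoint gives the robot as it stands.
- The arm moves only by the tool move_arm, never from a script. Its argument "plan" is one flat list of numbers, 7 for each row, row after row: the shift along the world's x, y, z in mm, then the turn, a rotation vector about the world's x, y, z in rad, then the finger opening in mm, from 0 to 85.4. A call has 1 to 12 rows; each row is the pose to reach, as a shift and turn from the pose measured when the call began; what a row does not reach only later rows make up. A row lasts 1/12 s, in which the tool goes at most 41.7 mm and 7.16 degrees, less where a joint would pass 70% of its speed; a pose out of reach is approached as far as the arm can. A call with a gripper value outside its range is refused whole. The fingers move at their own pace and stop on an object; "force" is the grip in N (left out, the last holds). Time passes only in rows, so rows that repeat a pose let the fingers close. It gives the time, the measured TCP pose, the force and the opening at its end, in the units of the state.
- get_obs(): the state, without advancing time (a new reading comes with each control period).
- read_camera(name): name is "scene" or "top" or "wrist"; returns a dict with "image" (400x640x3 uint8, red, green, blue), "K" (3x3 intrinsics, pixels), "rvec" (rotation vector, rad) and "tvec" (3), from world to camera coordinates, as OpenCV has them. Camera axes: x right, y down, z forward; pixel columns grow to the right and rows downward; lengths in m; the calibration is good to about 2 mm. A picture is of the moment at which its call begins. There is no depth.
- hand_in(): hands the job in, once; it reports no verdict.
Trained networks look in the newest picture that a camera, given by its name, has taken for a name from the list of things; names that differ only in an ending like _2 or _b are one class to them, and where a whole thing is asked for, a point or a joint stands for the part that bears it (a point fixed in the world has none). Each returns a list of dicts, best first, with "conf" (0 to 1); they miss things now and then, are a little off and sometimes report something else, mostly with a low value. They report only what shows in the picture. A call takes as long as a camera call. They do not tell look-alikes from the thing itself.
- regions_of(camera, name): "pixels" (400x640 bool, what is visible of it) and "rect" ([centre column, centre row, width, height] in pixels, round what is visible of it).
- pinpoint(camera, name): "position" ([column, row] in pixels: a listed point, or the origin of a listed thing).
The state is a dict: "time_s": time; "joint_positions": joint angles; "qvel": joint speeds; "tau": joint torques, N m; "eef_pos": TCP position; "orientation": TCP orientation; "wrist_force": force on the tool from outside, world axes, zero at the start; "ft_torque": the same for the moment, N m; "finger_gap": finger opening in m.
Only numpy, scipy, OpenCV 4.12 (cv2) and the standard library are available. Lean on these libraries where they do the work, as an engineer would, in place of code of your own. Each camera call takes 0.05 s, during which the arm holds its last target. There are 200 camera calls.

## Working session

There is one attempt and no reset: what is moved stays moved. The work goes in short steps, Python scripts to look and compute and a tool call to move; the robot and the scene stay as the last step left them, time stands still between calls to the robot, and variables do not carry over. Pictures are saved under pics/ and viewed, about 12 in all and at most 16, crops included, and the job is handed in when it is done.

Besides the shell and the picture viewer there is one more tool, called after "Request:" by a JSON object that holds its "method" and its "body". move_arm: Moves the arm, as the interface text tells. Its arguments: {"type":"object","properties":{"plan":{"type":"array","items":{"type":"number"}},"force":{"type":"number"}},"required":["plan"]}

```bash
mkdir -p pics; ls
cat > h.py <<'E'
from station import get_obs, read_camera, hand_in, regions_of, pinpoint
import numpy as np, cv2
def cam(n):
    c=read_camera(n); c['R']=cv2.Rodrigues(np.array(c['rvec'],float))[0]; c['t']=np.array(c['tvec'],float).ravel(); c['K']=np.array(c['K'],float); return c
def back(c,px,z):
    d=c['R'].T@np.linalg.inv(c['K'])@np.array([px[0],px[1],1.]); o=-c['R'].T@c['t']
    return o+d*(z-o[2])/d[2]
def proj(c,p):
    q=c['K']@(c['R']@np.array(p,float)+c['t']); return q[:2]/q[2]
def tri(cs,pxs):
    A=[];b=[]
    for c,p in zip(cs,pxs):
        d=c['R'].T@np.linalg.inv(c['K'])@np.array([p[0],p[1],1.]); d/=np.linalg.norm(d); o=-c['R'].T@c['t']
        P=np.eye(3)-np.outer(d,d); A.append(P); b.append(P@o)
    A=np.vstack(A); b=np.hstack(b); x=np.linalg.lstsq(A,b,rcond=None)[0]; return x,np.linalg.norm(A@x-b)
def save(c,fn,box=None,scale=1):
    im=c['image'][:,:,::-1]
    if box: im=im[box[1]:box[3],box[0]:box[2]]
    cv2.imwrite(fn,cv2.resize(im,None,fx=scale,fy=scale,interpolation=cv2.INTER_CUBIC))
E
python3 - <<'E'
from h import *
o=get_obs(); print({k:np.round(v,3).tolist() for k,v in o.items()})
C={}
for n in ['scene','top']:
    C[n]=cam(n); save(C[n],f'pics/{n}0.png')
    print(n,'campos',(-C[n]['R'].T@C[n]['t']).round(3))
Z=dict(rack=0,insert=.006,wide_bays=.012,follower_grip=.092,pawl_knob=.096,pad_face=.039,tin_a=0,pepper_mill=0,sesame_jar=0,dish_greens=0)
for n in ['top','scene']:
    for k,z in Z.items():
        for r in pinpoint(n,k)[:6]: 
            print(n,k,np.round(r['position'],1),round(r['conf'],2),back(C[n],r['position'],z).round(4))
E
```

```text
pics
{'time_s': 0.0, 'joint_positions': [1.593, 0.041, 0.084, -0.0, -1.615, -0.334], 'qvel': [0.001, -0.001, 0.001, 0.0, -0.0, -0.001], 'tau': [0.0, -36.82, 34.742, 6.932, -0.005, -0.0], 'eef_pos': [0.184, 0.571, 0.23], 'orientation': [0.11, -0.11, -0.698, 0.699], 'wrist_force': [0.385, 0.929, -0.16], 'ft_torque': [-0.024, -0.011, 0.003], 'finger_gap': 0.085}
scene campos [-0.184 -0.727  0.782]
top campos [0.461 0.06  1.414]
top rack [346.7 219.8] 0.8 [ 0.5537 -0.0504  0.    ]
top insert [344.9 223.4] 0.64 [ 0.5416 -0.0438  0.006 ]
top wide_bays [358.  216.7] 0.85 [ 0.5626 -0.0867  0.012 ]
top follower_grip [311.6 214.2] 0.74 [0.5664 0.0649 0.092 ]
top pawl_knob [318.7 215.6] 0.57 [0.5615 0.0431 0.096 ]
top pawl_knob [311.  251.1] 0.47 [0.4532 0.0681 0.096 ]
top pad_face [332.5 218.9] 0.44 [ 0.5547 -0.0018  0.039 ]
top tin_a [217.2 226.8] 0.75 [0.5363 0.3749 0.    ]
top tin_a [215.2 254.4] 0.73 [0.4465 0.3807 0.    ]
top tin_a [254.6 256.3] 0.62 [0.4384 0.2527 0.    ]
top tin_a [345.8 218.4] 0.51 [ 0.5584 -0.0475  0.    ]
top pepper_mill [423.4 260.6] 0.55 [ 0.4163 -0.2998  0.    ]
t
[... 517 characters left out ...]
1321 0.096 ]
scene pad_face [318.5 224.2] 0.85 [ 0.5431 -0.0135  0.039 ]
scene pad_face [277.5 206.5] 0.52 [0.5137 0.1351 0.039 ]
scene pad_face [330.1 235.9] 0.15 [ 0.5287 -0.0744  0.039 ]
scene tin_a [240.7 187.6] 0.74 [0.5309 0.3525 0.    ]
scene tin_a [214.3 196.9] 0.72 [0.4318 0.3617 0.    ]
scene tin_a [233.5 209.1] 0.61 [0.4374 0.2611 0.    ]
scene tin_a [329.7 240.9] 0.5 [ 0.5485 -0.0558  0.    ]
scene tin_a [277.  204.7] 0.41 [0.5558 0.1894 0.    ]
scene tin_a [318.9 224.5] 0.22 [0.5811 0.0221 0.    ]
scene pepper_mill [364.3 315.8] 0.68 [ 0.4077 -0.3078  0.    ]
scene sesame_jar [428.1 259.1] 0.75 [ 0.6925 -0.2933  0.    ]
scene dish_greens [303.8 185.6] 0.67 [0.7011 0.2198 0.    ]
```

Run:
```python
from h import *
c=cam('top'); save(c,'pics/t1.png',(190,150,450,290),3)
c=cam('scene'); save(c,'pics/s1.png',(190,150,450,350),3)
```

```text
(no output)
```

View pics/t1.png

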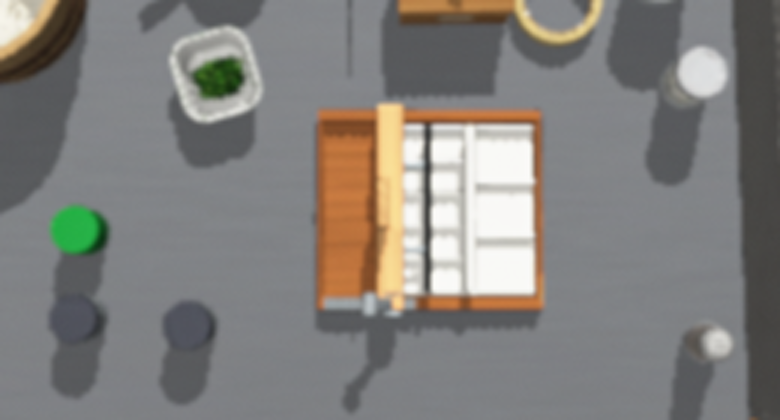

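View pics/s1.png

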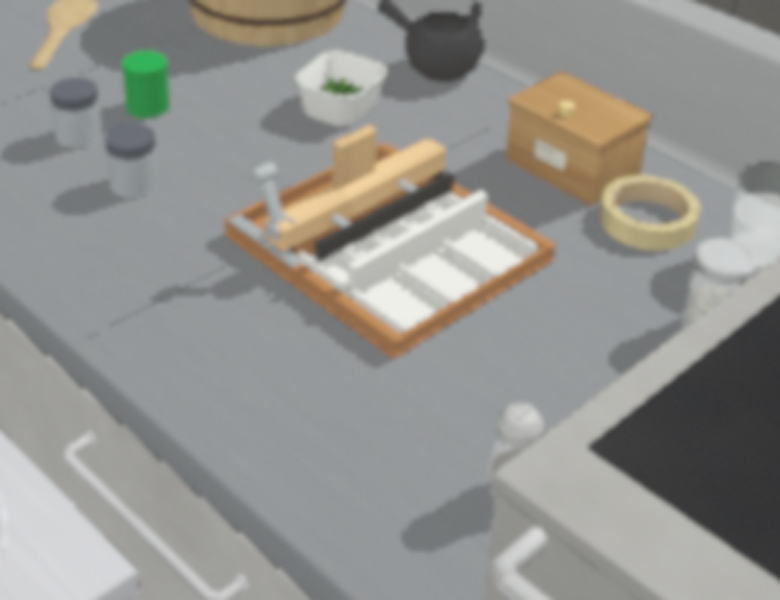

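The crops show the rack with the pawl leaning away (-x) and the follower part-way. There are two grey tins with dark lids at top px (215,256) and (253,258), and a green look-alike at (216,227), which I leave alone. Next I check the whole view for a third tin.

View pics/scene0.png

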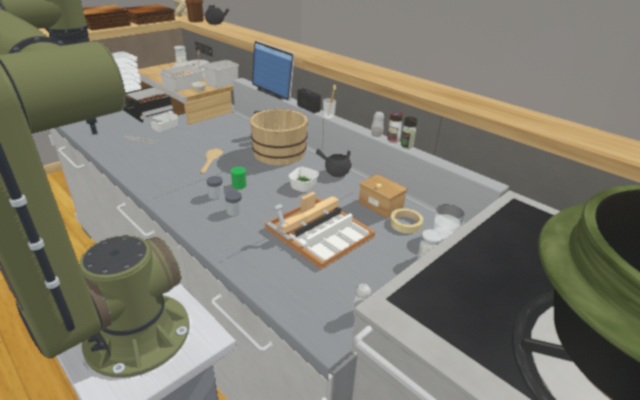

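View pics/top0.png

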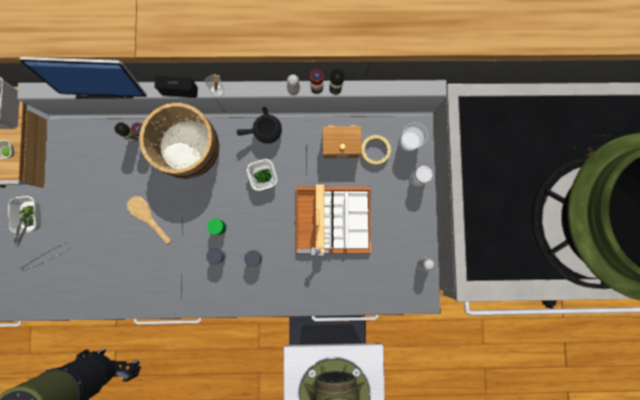

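Run:
```python
from h import *
from scipy.spatial.transform import Rotation as R
o=get_obs(); q=o['orientation']; M=R.from_quat([*q[1:],q[0]]).as_matrix(); print(M.round(3)); 
w=cam('wrist'); p=-w['R'].T@w['t']; print('wristcam in tool', (M.T@(p-np.array(o['eef_pos']))).round(3), 'view dir world',w['R'][2].round(3),'right',w['R'][0].round(3),w['K'].round(1).tolist())
c=cam('top')
im=c['image']; h=cv2.cvtColor(im,cv2.COLOR_RGB2HSV)
m=(h[...,0]<25)&(h[...,1]>90); m[:180]=0; m[:,:280]=0; m[260:]=0;m[:,385:]=0
m=m.astype(np.uint8); n,l,s,_=cv2.connectedComponentsWithStats(m); i=1+s[1:,4].argmax(); ys,xs=np.where(l==i)
r=cv2.minAreaRect(np.c_[xs,ys].astype(np.float32)); b=cv2.boxPoints(r); print(r)
for p in b: print(p, back(c,p,.022).round(4), back(c,p,0).round(4))
```

```text
[[-0.952 -0.    -0.307]
 [ 0.307 -0.    -0.952]
 [-0.    -1.     0.   ]]
wristcam in tool [-0.075 -0.143 -0.   ] view dir world [-0.281  0.09  -0.956] right [-0.305 -0.952  0.   ] [[284.9, 0.0, 317.0], [0.0, 284.9, 196.4], [0.0, 0.0, 1.0]]
((333.0, 219.0), (68.0, 74.0), 90.0)
[296. 185.] [0.6683 0.1149 0.022 ] [0.6716 0.1158 0.    ]
[370. 185.] [ 0.6655 -0.1274  0.022 ] [ 0.6688 -0.1303  0.    ]
[370. 253.] [ 0.4439 -0.1219  0.022 ] [ 0.4437 -0.1247  0.    ]
[296. 253.] [0.4474 0.1168 0.022 ] [0.4472 0.1177 0.    ]
```

The top view shows only two grey tins and no third. The possible mix-ups are the green tin at (216,227) and the bottles at the back, neither of which I touch. I move over the rack and look with the wrist camera.

Request:
{"method": "move_arm", "body": {"plan": [168, -285, 40, 0, 0, 0.156, 85, 336, -571, 40, 0, 0, 0.312, 85, 336, -571, 40, 0, 0, 0.312, 85, 336, -571, 40, 0, 0, 0.312, 85, 336, -571, 40, 0, 0, 0.312, 85, 336, -571, 40, 0, 0, 0.312, 85, 336, -571, 40, 0, 0, 0.312, 85, 336, -571, 40, 0, 0, 0.312, 0, 336, -571, 40, 0, 0, 0.312, 0, 336, -571, 40, 0, 0, 0.312, 0, 336, -571, 40, 0, 0, 0.312, 0, 336, -571, 40, 0, 0, 0.312, 0]}}

```text
time_s: 2.3
eef_pos: [0.4376, 0.1391, 0.2627]
orientation: [0.001, 0.0, 0.707, -0.707]
wrist_force: [1.3, -0.6, 0.5]
finger_gap: 0.0248
```

Request:
{"method": "move_arm", "body": {"plan": [42, -70, 7, 0, 0, 0, 0, 82, -139, 7, 0, 0, 0, 0, 82, -139, 7, 0, 0, 0, 0, 82, -139, 7, 0, 0, 0, 0, 82, -139, 7, 0, 0, 0, 0, 82, -139, 7, 0, 0, 0, 0, 82, -139, 7, 0, 0, 0, 0]}}

```text
time_s: 2.88
eef_pos: [0.5195, -0.0001, 0.2695]
orientation: [0.0, 0.0, 0.707, -0.707]
wrist_force: [0.3, 0.4, -0.2]
finger_gap: -0.0003
```

```bash
cat > look.py <<'E'
from h import *
import sys
o=get_obs(); print('t',o['time_s'],'tcp',np.round(o['eef_pos'],4),'q',np.round(o['orientation'],3),'j',np.round(o['joint_positions'],2),'F',np.round(o['wrist_force'],1),'gap',round(float(o['finger_gap']),4))
Z=dict(rack=0,insert=.006,wide_bays=.012,follower_grip=.092,pawl_knob=.096,pad_face=.039,tin_a=0)
C={}
for n in sys.argv[2].split(','):
    c=C[n]=cam(n)
    for k in sys.argv[1].split(','):
        for r in pinpoint(n,k)[:4]: print(n,k,np.round(r['position'],1),round(r['conf'],2),back(c,r['position'],Z[k]).round(4))
    if len(sys.argv)>3: save(c,f'pics/{sys.argv[3]}_{n}.png')
E
python3 look.py rack,insert,wide_bays,follower_grip,pawl_knob,pad_face wrist,top,scene a
```

```text
t 2.8833 tcp [ 5.195e-01 -1.000e-04  2.695e-01] q [ 0.     0.     0.707 -0.707] j [ 0.39 -0.17 -0.04 -0.   -1.69  1.18] F [ 0.3  0.4 -0.2] gap -0.0003
wrist insert [350.9 136.3] 0.84 [ 0.5575 -0.0471  0.006 ]
wrist wide_bays [376.3 141. ] 0.58 [ 0.5517 -0.0819  0.012 ]
wrist follower_grip [277.2 145.5] 0.89 [0.5551 0.0447 0.092 ]
wrist pawl_knob [265.6 235. ] 0.84 [0.4479 0.0625 0.096 ]
wrist pad_face [323.2 143.1] 0.61 [ 0.5518 -0.0077  0.039 ]
scene rack [330.2 239. ] 0.67 [ 0.5559 -0.0506  0.    ]
scene insert [329.7 236. ] 0.83 [ 0.5592 -0.0449  0.006 ]
scene wide_bays [340.4 242.4] 0.69 [ 0.5549 -0.0911  0.012 ]
scene wide_bays [327.4 240.9] 0.19 [ 0.5324 -0.0617  0.012 ]
scene follower_grip [305.8 197.9] 0.98 [0.5543 0.0535 0.092 ]
scene pawl_knob [279.  204.7] 0.43 [0.4692 0.0731 0.096 ]
scene pad_face [316.9 223.2] 0.61 [ 0.5431 -0.0069  0.039 ]
```

View pics/a_wrist.png

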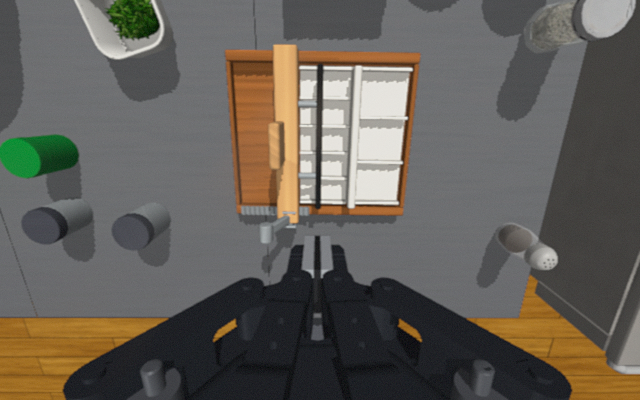

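The wrist view shows the pawl knob at (266,232), the grip plate at (276,145) and the fin along column ~353. I fit the rack pose from these pixels.

Run:
```python
from h import *
c=cam('wrist')
for n,p,z in [('tr',(419.5,54),.022),('br',(404,214.5),.022),('tl',(227,52),.014),('bl',(238,213.5),.014),('fin top',(356,66),.05),('fin bot',(352,207.5),.05),('knob',(265.5,232),.104),('plate',(272.5,122),.108),('plate',(272,167),.108),('foll front',(299,48),.058),('foll front',(298,220),.058),('pad fr',(322,65),.05),('pad fr',(321,207),.05)]:
    print(n,p,back(c,p,z).round(4))
save(c,'pics/w2.png',(215,30,435,250),3)
```

```text
tr (419.5, 54) [ 0.6598 -0.1267  0.022 ]
br (404, 214.5) [ 0.4469 -0.127   0.022 ]
tl (227, 52) [0.6629 0.1147 0.014 ]
bl (238, 213.5) [0.4449 0.118  0.014 ]
fin top (356, 66) [ 0.6423 -0.0449  0.05  ]
fin bot (352, 207.5) [ 0.4674 -0.0469  0.05  ]
knob (265.5, 232) [0.4555 0.0609 0.104 ]
plate (272.5, 122) [0.5812 0.0466 0.108 ]
plate (272, 167) [0.534  0.0492 0.108 ]
foll front (299, 48) [0.6596 0.0209 0.058 ]
foll front (298, 220) [0.4523 0.0256 0.058 ]
pad fr (322, 65) [ 0.6432 -0.0052  0.05  ]
pad fr (321, 207) [ 0.468  -0.0051  0.05  ]
```

View pics/w2.png

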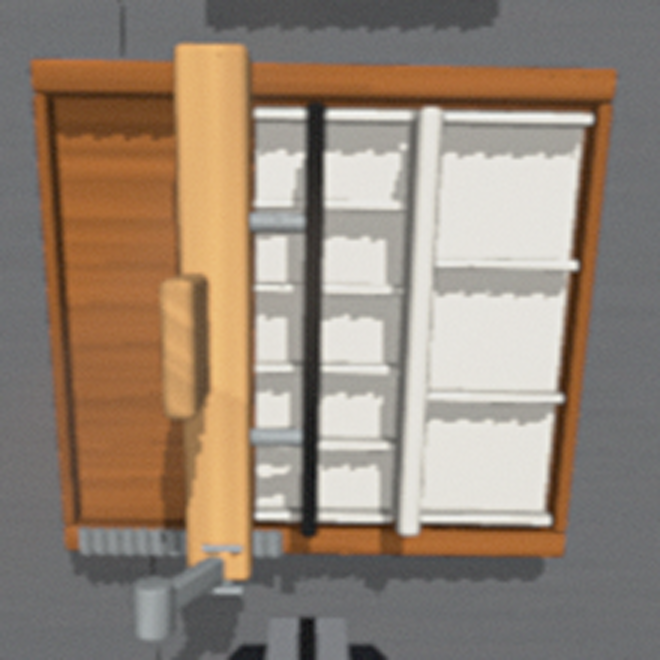

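Request:
{"method": "move_arm", "body": {"plan": [-67, 112, -70, 0, 0, 0, 0, -67, 112, -70, 0, 0, 0, 0, -67, 112, -70, 0, 0, 0, 0, -67, 112, -70, 0, 0, 0, 0, -67, 112, -100, 0, 0, 0, 0, -67, 112, -130, 0, 0, 0, 0, -67, 112, -160, 0, 0, 0, 0, -67, 112, -184, 0, 0, 0, 0, -67, 112, -184, 0, 0, 0, 0, -67, 112, -184, 0, 0, 0, 0]}}

```text
time_s: 4.82
eef_pos: [0.4523, 0.1115, 0.0855]
orientation: [-0.0, 0.0, -0.707, 0.707]
wrist_force: [0.5, -0.2, 1.3]
finger_gap: 0.0001
```

Request:
{"method": "move_arm", "body": {"plan": [0, -10, 0, 0, 0, 0, 0, 0, -20, 0, 0, 0, 0, 0, 0, -28, 0, 0, 0, 0, 0, 0, -36, 0, 0, 0, 0, 0, 0, -44, 0, 0, 0, 0, 0, 0, -52, 0, 0, 0, 0, 0, 0, -60, 0, 0, 0, 0, 0, 0, -68, 0, 0, 0, 0, 0, 0, -72, 0, 0, 0, 0, 0, 0, -72, 0, 0, 0, 0, 0, 0, -72, 0, 0, 0, 0, 0]}}

```text
time_s: 5.73
eef_pos: [0.4523, 0.0393, 0.0854]
orientation: [0.0, 0.0, -0.707, 0.707]
wrist_force: [0.5, 0.4, 0.5]
finger_gap: -0.0001
```

Request:
{"method": "move_arm", "body": {"plan": [0, 10, 0, 0, 0, 0, 0, 0, 10, 40, 0, 0, 0, 0, 0, 10, 80, 0, 0, 0, 40, 40, 10, 100, 0, 0, 0, 40, 60, 10, 120, 0, 0, 0, 40, 60, 10, 120, 0, 0, 0, 40, 60, 10, 120, 0, 0, 0, 40]}}

```text
time_s: 6.32
eef_pos: [0.5131, 0.0503, 0.2056]
orientation: [0.0, 0.0, -0.707, 0.707]
wrist_force: [-0.1, 0.3, -0.9]
finger_gap: 0.0399
```

```bash
python3 look.py insert,follower_grip,pawl_knob,pad_face wrist,scene b
```

```text
t 6.3167 tcp [0.5131 0.0503 0.2056] q [ 0.     0.    -0.707  0.707] j [ 0.49 -0.19 -0.18  0.   -1.58  1.08] F [-0.1  0.3 -0.9] gap 0.0399
wrist insert [398.5 134.8] 0.89 [ 0.5585 -0.0457  0.006 ]
wrist insert [571.  241.4] 0.21 [ 0.4204 -0.286   0.006 ]
wrist follower_grip [324.  146.5] 0.71 [0.5555 0.0443 0.092 ]
wrist pawl_knob [363.7 253.7] 0.58 [0.4509 0.0042 0.096 ]
wrist pad_face [369.8 142.8] 0.56 [ 0.5528 -0.0063  0.039 ]
scene insert [331.  234.1] 0.65 [ 0.5685 -0.0411  0.006 ]
scene follower_grip [305.8 199.6] 0.74 [0.5481 0.0468 0.092 ]
scene pawl_knob [291.1 217. ] 0.67 [0.455  0.0051 0.096 ]
scene pawl_knob [364.2 316.9] 0.31 [ 0.3327 -0.3611  0.096 ]
scene pad_face [318.7 225.3] 0.83 [ 0.5398 -0.0177  0.039 ]
```

View pics/b_wrist.png

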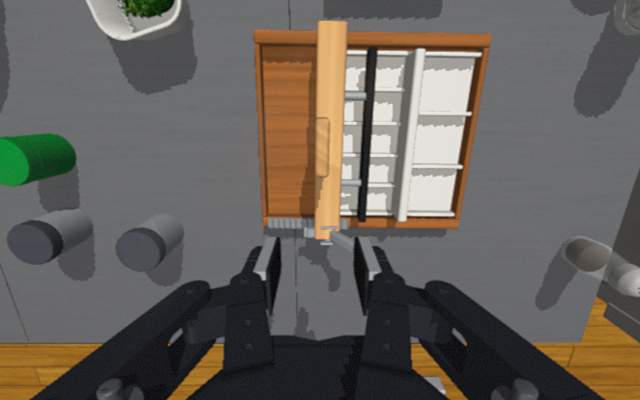

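The pawl is thrown over, with the knob now at about y 0.004. Next I grip the plate.

Request:
{"method": "move_arm", "body": {"plan": [42, -5, -30, 0, 0, 0, 40, 42, -5, -60, 0, 0, 0, 40, 42, -5, -90, 0, 0, 0, 40, 42, -5, -120, 0, 0, 0, 40, 42, -5, -132, 0, 0, 0, 40, 42, -5, -132, 0, 0, 0, 0, 42, -5, -132, 0, 0, 0, 0, 42, -5, -132, 0, 0, 0, 0, 42, -5, -132, 0, 0, 0, 0, 42, -5, -132, 0, 0, 0, 0], "force": 30}}

```text
time_s: 7.65
eef_pos: [0.5548, 0.0446, 0.0753]
orientation: [0.001, 0.001, 0.707, -0.707]
wrist_force: [-0.5, 0.6, 0.7]
finger_gap: 0.0115
```

Request:
{"method": "move_arm", "body": {"plan": [0, 8, 0, 0, 0, 0, 0, 0, 16, 0, 0, 0, 0, 0, 0, 24, 0, 0, 0, 0, 0, 0, 32, 0, 0, 0, 0, 0, 0, 40, 0, 0, 0, 0, 0, 0, 45, 0, 0, 0, 0, 0, 0, 48, 0, 0, 0, 0, 0, 0, 48, 0, 0, 0, 0, 0]}}

```text
time_s: 8.32
eef_pos: [0.5556, 0.0941, 0.0753]
orientation: [0.002, 0.001, 0.708, -0.707]
wrist_force: [5.3, 1.3, -7.2]
finger_gap: 0.0118
```

Request:
{"method": "move_arm", "body": {"plan": [0, 2, 0, 0, 0, 0, 0, 0, 4, 0, 0, 0, 0, 0, 0, 6, 0, 0, 0, 0, 0, 0, 6, 0, 0, 0, 0, 0]}}

```text
time_s: 8.65
eef_pos: [0.5557, 0.1008, 0.0753]
orientation: [0.002, 0.001, 0.708, -0.707]
wrist_force: [3.1, -0.2, -5.9]
finger_gap: 0.0115
```

Request:
{"method": "move_arm", "body": {"plan": [0, 2, 0, 0, 0, 0, 0, 0, 4, 0, 0, 0, 0, 0, 0, 6, 0, 0, 0, 0, 0, 0, 6, 0, 0, 0, 0, 0]}}

```text
time_s: 8.98
eef_pos: [0.5556, 0.1012, 0.0753]
orientation: [-0.0, -0.001, -0.704, 0.71]
wrist_force: [7.2, -23.3, -6.7]
finger_gap: 0.0117
```

Request:
{"method": "move_arm", "body": {"plan": [0, -1, 0, 0, 0, 0, 40, 0, -1, 0, 0, 0, 0, 40, 0, -1, 0, 0, 0, 0, 40, 0, -1, 30, 0, 0, 0, 40, -1, -1, 65, 0, 0, 0, 40, -1, -40, 80, 0, 0, 0, 40, -1, -80, 80, 0, 0, 0, 40, -1, -120, 80, 0, 0, 0, 40, -1, -147, 80, 0, 0, 0, 40, -1, -147, 80, 0, 0, 0, 40, -1, -147, 80, 0, 0, 0, 40]}}

```text
time_s: 9.9
eef_pos: [0.5549, -0.0463, 0.1562]
orientation: [-0.001, -0.003, -0.705, 0.71]
wrist_force: [1.0, 1.0, -0.1]
finger_gap: 0.04
```

```bash
python3 look.py insert,follower_grip,pawl_knob,pad_face,wide_bays wrist c
```

```text
t 9.9 tcp [ 0.5549 -0.0463  0.1562] q [-0.001 -0.003 -0.705  0.71 ] j [ 0.28 -0.08 -0.17  0.01 -1.48  1.28] F [ 1.   1.  -0.1] gap 0.04
wrist insert [316.7 182. ] 0.91 [ 0.556  -0.0468  0.006 ]
wrist follower_grip [122.7 209.1] 0.6 [0.5565 0.1026 0.092 ]
wrist pawl_knob [574.3  42.9] 0.42 [ 0.6703 -0.2126  0.096 ]
wrist pad_face [212.2 190.5] 0.92 [0.5562 0.0523 0.039 ]
wrist wide_bays [352.1 182.5] 0.62 [ 0.5568 -0.0836  0.012 ]
wrist wide_bays [317.1 183.1] 0.45 [ 0.5563 -0.0472  0.012 ]
```

View pics/c_wrist.png

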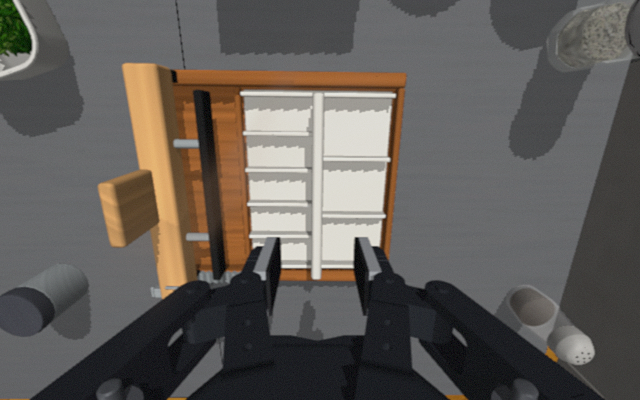

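Request:
{"method": "move_arm", "body": {"plan": [1, -1, -30, 0.007, 0.006, 0.003, 40, 1, -1, -60, 0.007, 0.006, 0.003, 40, 1, -1, -90, 0.007, 0.006, 0.003, 40, 1, -1, -115, 0.007, 0.006, 0.003, 40, 1, -1, -130, 0.007, 0.006, 0.003, 40, 1, -1, -130, 0.007, 0.006, 0.003, 40, 1, -1, -130, 0.007, 0.006, 0.003, 0, 1, -1, -130, 0.007, 0.006, 0.003, 0, 1, -1, -130, 0.007, 0.006, 0.003, 0, 1, -1, -130, 0.007, 0.006, 0.003, 0, 1, -1, -130, 0.007, 0.006, 0.003, 0], "force": 60}}

```text
time_s: 11.12
eef_pos: [0.5571, -0.0455, 0.0275]
orientation: [-0.001, 0.001, -0.707, 0.707]
wrist_force: [-0.2, 0.5, 5.6]
finger_gap: 0.009
```

Request:
{"method": "move_arm", "body": {"plan": [0, 0, 5, 0, 0, 0, 0, 0, 0, 12, 0, 0, 0, 0, 0, 0, 20, 0, 0, 0, 0, 0, 0, 35, 0, 0, 0, 0, 0, 0, 55, 0, 0, 0, 0, 0, 0, 75, 0, 0, 0, 0, 0, 0, 90, 0, 0, 0, 0, 0, 0, 90, 0, 0, 0, 0, 0, 0, 90, 0, 0, 0, 0]}}

```text
time_s: 11.87
eef_pos: [0.5574, -0.0452, 0.1182]
orientation: [0.002, -0.001, 0.707, -0.707]
wrist_force: [0.4, -0.2, -3.7]
finger_gap: 0.0087
```

```bash
python3 look.py insert wrist,scene d
```

```text
t 11.8667 tcp [ 0.5574 -0.0452  0.1182] q [ 0.002 -0.001  0.707 -0.707] j [ 0.28 -0.05 -0.21  0.   -1.41  1.3 ] F [ 0.4 -0.2 -3.7] gap 0.0087
wrist insert [317.2 235.8] 0.73 [ 0.5135 -0.0453  0.006 ]
scene insert [330.6 209.4] 0.78 [0.6592 0.0494 0.006 ]
```

View pics/d_scene.png

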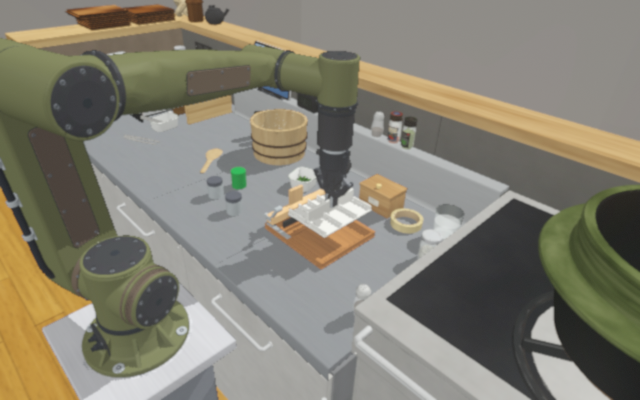

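The insert hangs level from the fin. Before lowering I measure its x centre against the pocket, using the earlier close wrist picture.

Run:
```python
from h import *
from scipy.spatial.transform import Rotation as R
o=get_obs(); w=cam('wrist')
q=o['orientation']; M=R.from_quat([*q[1:],q[0]]).as_matrix()
# camera pose at picture c
qc=[-0.001,-0.003,-0.705,0.71]; Mc=R.from_quat([*qc[1:],qc[0]]).as_matrix(); pc=np.array([.5549,-.0463,.1562])
p=-w['R'].T@w['t']; D=Mc@M.T
Rc=w['R']@D.T; cc=pc+D@(p-np.array(o['eef_pos'])); c=dict(K=w['K'],R=Rc,t=-Rc@cc)
im=cv2.imread('pics/c_wrist.png'); 
for col in (270,300,345,365):
    g=im[:,col-3:col+4].mean(1)
    print(col,'TOP',[(r,*g[r].astype(int)) for r in range(66,100)][::1])
np.savez('c.npz',K=c['K'],R=c['R'],t=c['t'])
print(back(w,(317.2,235.8),.006+.0907))
cv2.imwrite('pics/c_crop.png',np.vstack([cv2.resize(im[60:110,240:400],None,fx=5,fy=5,interpolation=cv2.INTER_CUBIC),cv2.resize(im[250:295,240:400],None,fx=5,fy=5,interpolation=cv2.INTER_CUBIC)]))
```

```text
270 TOP [(66, np.int64(108), np.int64(107), np.int64(105)), (67, np.int64(108), np.int64(107), np.int64(106)), (68, np.int64(107), np.int64(106), np.int64(103)), (69, np.int64(108), np.int64(106), np.int64(104)), (70, np.int64(99), np.int64(105), np.int64(121)), (71, np.int64(63), np.int64(99), np.int64(156)), (72, np.int64(46), np.int64(98), np.int64(161)), (73, np.int64(49), np.int64(98), np.int64(159)), (74, np.int64(50), np.int64(98), np.int64(158)), (75, np.int64(51), np.int64(97), np.int64(158)), (76, np.int64(52), np.int64(99), np.int64(160)), (77, np.int64(51), np.int64(99), np.int64(161)), (78, np.int64(53), np.int64(101), np.int64(163)), (79, np.int64(51), np.int64(98), np.int64(157)), (80, np.int64(51), np.int64(95), np.int64(151)), (81, np.int64(49), np.int64(91), np.int64(145)), (82, np.int64(50), np.int64(91), np.int64(144)), (83, np.int64(51), np.int64(88), np.int64(140)), (84, np.int64(44), np.int64(77), np.int64(119)), (85, np.int64(38), np.int64(59), np.int64(90)), (86, np.int64(38), np.int64(56), np.int64(82)), (87, np.int64(39), np.int64(64), np.int64(99)), (88, n
[... 5070 characters left out ...]
t64(95)), (87, np.int64(33), np.int64(51), np.int64(77)), (88, np.int64(34), np.int64(58), np.int64(89)), (89, np.int64(40), np.int64(68), np.int64(108)), (90, np.int64(62), np.int64(81), np.int64(113)), (91, np.int64(107), np.int64(116), np.int64(125)), (92, np.int64(155), np.int64(162), np.int64(163)), (93, np.int64(197), np.int64(205), np.int64(207)), (94, np.int64(217), np.int64(225), np.int64(225)), (95, np.int64(214), np.int64(223), np.int64(224)), (96, np.int64(194), np.int64(202), np.int64(206)), (97, np.int64(142), np.int64(148), np.int64(151)), (98, np.int64(131), np.int64(136), np.int64(140)), (99, np.int64(146), np.int64(152), np.int64(154))]
[ 0.555519   -0.04535157  0.0967    ]
```

View pics/c_crop.png

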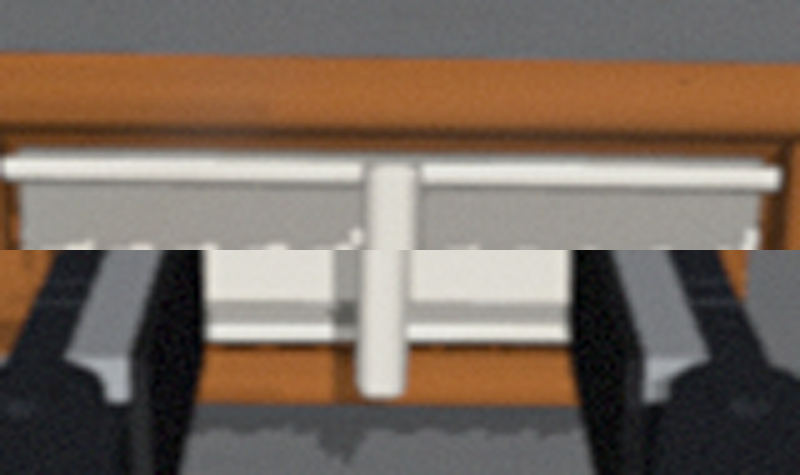

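Run:
```python
from h import *
c=dict(np.load('c.npz'))
for n,p,z in [('rail out far',(315,71.3),.022),('rail in far',(315,85.7),.022),('ins far',(315,90.8),.024),('ins near',(315,268.6),.024),('rail in near',(315,270.3),.022),('rail out near',(315,280.8),.022),('fin far',(318,92.6),.05),('fin near',(317,279.4),.05)]: print(n,back(c,p,z).round(4))
```

```text
rail out far [ 0.6625 -0.0454  0.022 ]
rail in far [ 0.6504 -0.0454  0.022 ]
ins far [ 0.6459 -0.0453  0.024 ]
ins near [ 0.4632 -0.0447  0.024 ]
rail in near [ 0.4599 -0.0447  0.022 ]
rail out near [ 0.4466 -0.0447  0.022 ]
fin far [ 0.6429 -0.0478  0.05  ]
fin near [ 0.4666 -0.0467  0.05  ]
```

Request:
{"method": "move_arm", "body": {"plan": [0, 0, 0, 0, 0, -0.06, 0, 0, 0, 0, 0, 0, -0.16, 0, 0, 0, 0, 0, 0, -0.28, 0, 0, 0, 0, 0, 0, -0.4, 0, 0, 0, 0, 0, 0, -0.52, 0, 0, 0, 0, 0, 0, -0.64, 0, 0, 0, 0, 0, 0, -0.76, 0, 0, 0, 0, 0, 0, -0.88, 0, 0, 0, 0, 0, 0, -1.0, 0, 0, 0, 0, 0, 0, -1.1, 0, 0, 0, 0, 0, 0, -1.17, 0, 0, 0, 0, 0, 0, -1.2, 0]}}

```text
time_s: 13.12
eef_pos: [0.556, -0.0456, 0.1151]
orientation: [0.4, -0.398, -0.583, 0.584]
wrist_force: [-0.1, -0.2, -2.8]
finger_gap: 0.0087
```

Request:
{"method": "move_arm", "body": {"plan": [0, 0, 0, 0, 0, -0.06, 0, 0, 0, 0, 0, 0, -0.16, 0, 0, 0, 0, 0, 0, -0.28, 0, 0, 0, 0, 0, 0, -0.4, 0, 0, 0, 0, 0, 0, -0.52, 0, 0, 0, 0, 0, 0, -0.64, 0, 0, 0, 0, 0, 0, -0.76, 0, 0, 0, 0, 0, 0, -0.88, 0, 0, 0, 0, 0, 0, -1.0, 0, 0, 0, 0, 0, 0, -1.1, 0, 0, 0, 0, 0, 0, -1.17, 0, 0, 0, 0, 0, 0, -1.2, 0]}}

```text
time_s: 14.12
eef_pos: [0.5556, -0.0457, 0.1142]
orientation: [0.661, -0.658, -0.255, 0.255]
wrist_force: [0.2, 0.2, -3.2]
finger_gap: 0.0086
```

```bash
cat > rot.py <<'E'
from h import *
from scipy.spatial.transform import Rotation as R
import sys
o=get_obs(); q=o['orientation']; M=R.from_quat([*q[1:],q[0]])
a=np.deg2rad(float(sys.argv[1])) # wanted world angle of jaw axis z
z=np.array([np.cos(a),np.sin(a),0]); y=np.array([0,0,-1.]); x=np.cross(y,z)
D=R.from_matrix(np.c_[x,y,z])
print('tcp',np.round(o['eef_pos'],4),'jaw deg',round(float(np.degrees(np.arctan2(*M.as_matrix()[[1,0],2]))),2),'rotvec to wanted',(D*M.inv()).as_rotvec().round(4),'j6',round(o['joint_positions'][5],2),'F',np.round(o['wrist_force'],1),'gap',round(float(o['finger_gap']),4),'t',o['time_s'])
E
python3 rot.py 90
```

```text
tcp [ 0.5556 -0.0457  0.1142] jaw deg 132.25 rotvec to wanted [-3.300e-03 -2.000e-04 -7.374e-01] j6 -1.11 F [ 0.2  0.2 -3.2] gap 0.0086 t 14.1167
```

Request:
{"method": "move_arm", "body": {"plan": [0, 0, 0, 0, 0, -0.08, 0, -1, 0, 0, 0, 0, -0.18, 0, -2, -1, 0, 0, 0, -0.3, 0, -3, -1, 0, 0, 0, -0.42, 0, -3, -1, 0, 0, 0, -0.54, 0, -3, -1, 0, 0, 0, -0.65, 0, -3, -1, 0, 0, 0, -0.737, 0, -3, -1, 0, 0, 0, -0.737, 0, -3, -1, -20, 0, 0, -0.737, 0, -3, -1, -40, 0, 0, -0.737, 0, -3, -1, -56, 0, 0, -0.737, 0, -3, -1, -56, 0, 0, -0.737, 0]}}

```text
time_s: 15.12
eef_pos: [0.5499, -0.0468, 0.0534]
orientation: [0.708, -0.706, 0.001, 0.003]
wrist_force: [-1.0, 0.1, -4.2]
finger_gap: 0.0085
```

```bash
python3 rot.py 90
python3 - <<'E'
from h import *
c=cam('wrist'); im=c['image'][:,:,::-1]; np.savez('e.npz',K=c['K'],R=c['R'],t=c['t']); cv2.imwrite('pics/e_wrist.png',im); cv2.imwrite('pics/e_up.png',cv2.resize(im[70:330,180:450],None,fx=2.9,fy=2.3,interpolation=cv2.INTER_CUBIC))
E
```

```text
tcp [ 0.5499 -0.0468  0.0534] jaw deg 90.15 rotvec to wanted [-0.0029 -0.0066 -0.0026] j6 -1.84 F [-1.   0.1 -4.2] gap 0.0085 t 15.1167
```

View pics/e_up.png

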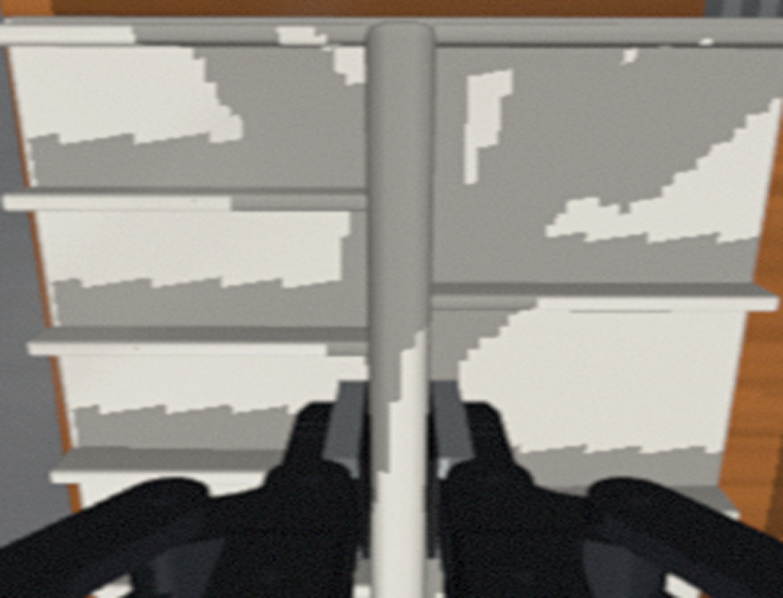

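Run:
```python
from h import *
im=cv2.imread('pics/e_wrist.png'); print(im.shape)
cv2.imwrite('pics/e_top.png',cv2.resize(im[30:100,220:420],None,fx=4,fy=6,interpolation=cv2.INTER_CUBIC))
```

```text
(400, 640, 3)
```

View pics/e_top.png

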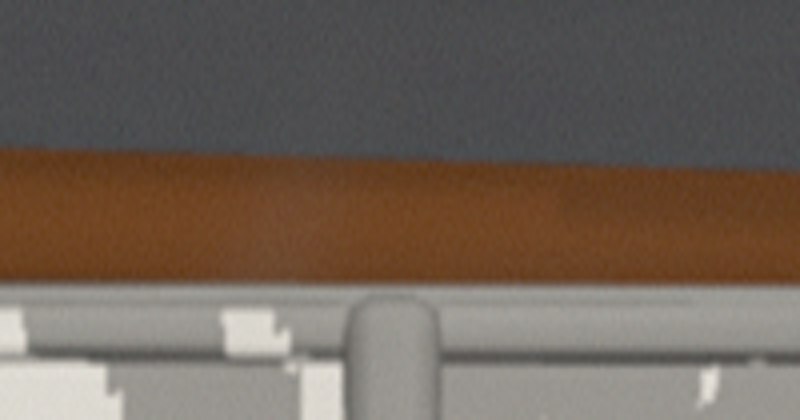

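Run:
```python
from h import *
c=dict(np.load('e.npz')); u=.0534-.0275+.006
P=lambda n,p,z: print(n,back(c,p,z).round(4))
P('rail out L',(220,54.7),.022);P('rail out R',(420,58.7),.022)
P('rail out bottom L',(220,54.7),.0);P('rail out bottom R',(420,58.7),.0)
P('ins edge L',(220,76.7),u+.018);P('ins edge R',(420,77.3),u+.018);P('fin far',(317.5,79.5),u+.044)
im=cv2.imread('pics/e_wrist.png')
# wrist picture c: rail lines slope
ic=cv2.imread('pics/c_wrist.png'); cc=dict(np.load('c.npz'))
def edge(im,col,r0,r1):
    g=cv2.GaussianBlur(im,(1,3),0)[r0:r1,col-2:col+3].mean(1); s=g[:,2]-g[:,0]; d=np.diff(s); return r0+d.argmax()+.5
for a in (190,240,290,340,390): 
    r=edge(ic,a,60,85); print('c far',a,r,back(cc,(a,r),.022).round(4))
for a in (230,260,300,340,380,410): 
    r=edge(im,a,45,70); print('e far',a,r,back(c,(a,r),.022).round(4))
```

```text
rail out L [ 0.4455 -0.1005  0.022 ]
rail out R [0.447  0.0111 0.022 ]
rail out bottom L [ 0.4418 -0.1073  0.    ]
rail out bottom R [0.4435 0.0184 0.    ]
ins edge L [ 0.4597 -0.0928  0.0499]
ins edge R [0.4595 0.0027 0.0499]
fin far [ 0.4632 -0.0464  0.0759]
c far 190 69.5 [0.664  0.0663 0.022 ]
c far 240 70.5 [0.6632 0.0218 0.022 ]
c far 290 70.5 [ 0.6632 -0.023   0.022 ]
c far 340 71.5 [ 0.6623 -0.0679  0.022 ]
c far 390 72.5 [ 0.6615 -0.1129  0.022 ]
e far 230 54.5 [ 0.4454 -0.0949  0.022 ]
e far 260 55.5 [ 0.4458 -0.0783  0.022 ]
e far 300 55.5 [ 0.4457 -0.056   0.022 ]
e far 340 56.5 [ 0.4461 -0.0337  0.022 ]
e far 380 57.5 [ 0.4465 -0.0113  0.022 ]
e far 410 58.5 [0.4469 0.0055 0.022 ]
```

The wide bays now face the follower. The rack sits at yaw ≈ -0.0135 rad, and the insert is 2 mm off in x. I correct both before lowering.

Request:
{"method": "move_arm", "body": {"plan": [2, 0, 0, -0.003, -0.0066, -0.0155, 0, 2, 0, 0, -0.003, -0.0066, -0.0155, 0, 2, 0, 0, -0.003, -0.0066, -0.0155, 0, 2, 0, 0, -0.003, -0.0066, -0.0155, 0]}}

```text
time_s: 15.5
eef_pos: [0.5536, -0.0468, 0.0569]
orientation: [-0.707, 0.707, -0.003, 0.006]
wrist_force: [0.1, -0.4, -2.6]
finger_gap: 0.0087
```

```bash
python3 rot.py 89.1;  python3 - <<'E'
from h import *
c=cam('wrist'); im=c['image'][:,:,::-1]; z=get_obs()['eef_pos'][2]; u=z-.0275+.006
def edge(col,r0,r1,f):
    g=cv2.GaussianBlur(im,(1,3),0)[r0:r1,col-2:col+3].astype(float).mean(1); s=f(g); d=np.diff(s); return r0+d.argmax()+.5
for a in (230,260,300,340,380,410): 
    r=edge(a,45,70,lambda g:g[:,2]-g[:,0]); r2=edge(a,70,90,lambda g:g[:,0]-g[:,2]); print(a,r,back(c,(a,r),.022).round(4),r2,back(c,(a,r2),u+.018).round(4))
E
```

```text
tcp [ 0.5536 -0.0468  0.0569] jaw deg 89.28 rotvec to wanted [ 0.0005  0.0044 -0.0032] j6 -1.86 F [ 0.1 -0.4 -2.6] gap 0.0087 t 15.5
230 48.5 [ 0.4452 -0.0939  0.022 ] 77.5 [ 0.4632 -0.0866  0.0533]
260 48.5 [ 0.4454 -0.0771  0.022 ] 76.5 [ 0.4629 -0.0723  0.0533]
300 48.5 [ 0.4457 -0.0546  0.022 ] 77.5 [ 0.4636 -0.0533  0.0533]
340 49.5 [ 0.4464 -0.0322  0.022 ] 77.5 [ 0.4638 -0.0343  0.0533]
380 49.5 [ 0.4467 -0.0097  0.022 ] 77.5 [ 0.464  -0.0153  0.0533]
410 49.5 [0.4469 0.0071 0.022 ] 77.5 [ 0.4642 -0.0011  0.0533]
```

Request:
{"method": "move_arm", "body": {"plan": [-2, 0, -3, 0, 0.004, -0.003, 0, -2, 0, -6, 0, 0.004, -0.003, 0, -2, 0, -10, 0, 0.004, -0.003, 0, -2, 0, -14, 0, 0.004, -0.003, 0, -2, 0, -14, 0, 0.004, -0.003, 0]}}

```text
time_s: 15.97
eef_pos: [0.5507, -0.0469, 0.0413]
orientation: [-0.707, 0.707, -0.006, 0.005]
wrist_force: [-0.8, 0.6, -3.4]
finger_gap: 0.0089
```

```bash
python3 rot.py 89.2
python3 - <<'E'
from h import *
c=cam('wrist'); im=c['image'][:,:,::-1]; z=get_obs()['eef_pos'][2]; u=z-.0275+.006
cv2.imwrite('pics/f_wrist.png',im)
def edge(col,r0,r1,f):
    g=cv2.GaussianBlur(im,(1,3),0)[r0:r1,col-2:col+3].astype(float).mean(1); s=f(g); d=np.diff(s); return r0+d.argmax()+.5
for a in (230,300,380,410): 
    r=edge(a,45,75,lambda g:g[:,2]-g[:,0]); r2=edge(a,75,98,lambda g:g[:,0]-g[:,2]); print(a,r,back(c,(a,r),.022).round(4),r2,back(c,(a,r2),u+.018).round(4))
E
```

```text
tcp [ 0.5507 -0.0469  0.0413] jaw deg 89.1 rotvec to wanted [ 0.0006 -0.0018  0.0018] j6 -1.87 F [-0.8  0.6 -3.4] gap 0.0089 t 15.9667
230 49.5 [ 0.4452 -0.0896  0.022 ] 75.5 [ 0.4593 -0.0863  0.0383]
300 49.5 [ 0.4458 -0.0536  0.022 ] 76.5 [ 0.4602 -0.0531  0.0383]
380 49.5 [ 0.4463 -0.0124  0.022 ] 76.5 [ 0.4608 -0.0151  0.0383]
410 49.5 [0.4466 0.003  0.022 ] 76.5 [ 0.461  -0.0009  0.0383]
```

Request:
{"method": "move_arm", "body": {"plan": [1, 0, -3, 0, 0, 0.001, 0, 1, 0, -6, 0, 0, 0.001, 0, 1, 0, -9, 0, 0, 0.001, 0, 1, 0, -12, 0, 0, 0.001, 0, 1, 0, -13, 0, 0, 0.001, 0]}}

```text
time_s: 16.43
eef_pos: [0.5516, -0.047, 0.0281]
orientation: [-0.707, 0.707, -0.006, 0.004]
wrist_force: [0.4, 0.7, -2.7]
finger_gap: 0.0089
```

Request:
{"method": "move_arm", "body": {"plan": [0, 0, -1, 0, 0, 0, 0, 0, 0, -1, 0, 0, 0, 0, 0, 0, -1, 0, 0, 0, 28, 0, 0, -1, 0, 0, 0, 28, 0, 0, -1, 0, 0, 0, 28, 0, 0, 20, 0, 0, 0, 28, 0, 0, 50, 0, 0, 0, 40, 0, 0, 90, 0, 0, 0, 40, 0, 0, 130, 0, 0, 0, 40, 0, 0, 130, 0, 0, 0, 40, 0, 0, 130, 0, 0, 0, 40]}}

```text
time_s: 17.35
eef_pos: [0.5532, -0.0468, 0.1617]
orientation: [0.707, -0.707, 0.004, -0.007]
wrist_force: [-0.0, 0.4, -1.2]
finger_gap: 0.0401
```

```bash
python3 look.py insert,wide_bays,follower_grip,pad_face,tin_a,pawl_knob wrist,top g
python3 - <<'E'
import cv2
a=cv2.imread('pics/g_wrist.png'); cv2.imwrite('pics/g_up.png',cv2.resize(a[20:300,160:480],None,fx=2.4,fy=2.1,interpolation=2))
E
```

```text
t 17.35 tcp [ 0.5532 -0.0468  0.1617] q [ 0.707 -0.707  0.004 -0.007] j [ 0.28 -0.08 -0.16  0.   -1.49 -1.86] F [-0.   0.4 -1.2] gap 0.0401
wrist insert [315.5 179.1] 0.86 [ 0.551  -0.0478  0.006 ]
wrist wide_bays [354.3 183. ] 0.96 [ 0.5543 -0.0067  0.012 ]
wrist follower_grip [506.4 211.6] 0.64 [0.5581 0.1042 0.092 ]
wrist pad_face [416.3 191.5] 0.61 [0.5564 0.0502 0.039 ]
wrist tin_a [622.8  57.9] 0.98 [0.4354 0.2522 0.    ]
wrist pawl_knob [473.3  70.1] 0.89 [0.4546 0.0602 0.096 ]
wrist pawl_knob [537.6 292. ] 0.58 [0.6306 0.1418 0.096 ]
top insert [347.6 220. ] 0.63 [ 0.5527 -0.0529  0.006 ]
top wide_bays [335.5 220.1] 0.57 [ 0.5525 -0.0127  0.012 ]
top follower_grip [423.5 259.6] 0.52 [ 0.4223 -0.2768  0.092 ]
top tin_a [216.4 253.1] 0.77 [0.4506 0.3768 0.    ]
top tin_a [217.4 228.4] 0.59 [0.5311 0.3742 0.    ]
top tin_a [255.9 256.5] 0.46 [0.4377 0.2485 0.    ]
top pawl_knob [311.7 252.2] 0.51 [0.4499 0.066  0.096 ]
```

View pics/g_up.png

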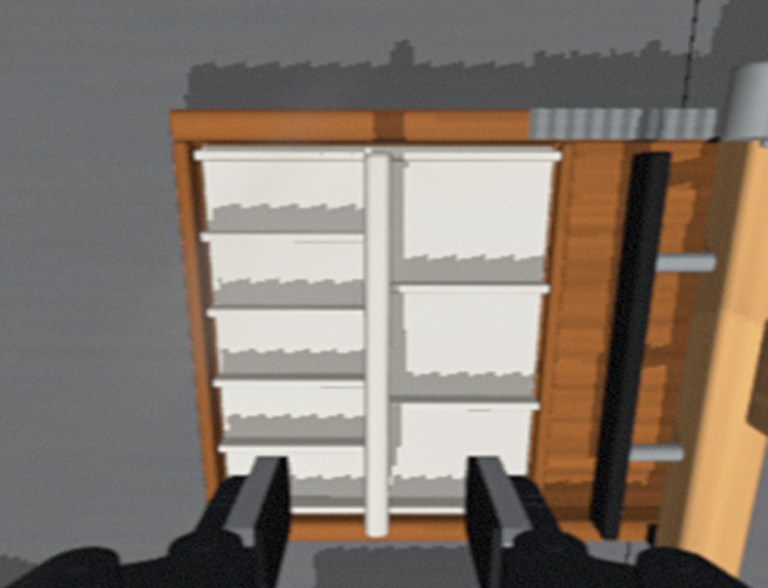

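The insert is seated flat with the wide bays towards the follower. Next I go to the nearer tin, turning the jaws along world x.

Request:
{"method": "move_arm", "body": {"plan": [-5, 20, 20, 0, 0, 0.12, 60, -15, 50, 30, 0, 0, 0.24, 60, -30, 80, 40, 0, 0, 0.36, 70, -45, 110, 40, 0, 0, 0.48, 80, -60, 140, 40, 0, 0, 0.6, 80, -75, 170, 40, 0, 0, 0.72, 80, -90, 200, 40, 0, 0, 0.84, 80, -105, 230, 40, 0, 0, 0.96, 80, -116, 260, 40, 0, 0, 1.08, 80, -116, 280, 40, 0, 0, 1.2, 80, -116, 280, 40, 0, 0, 1.32, 80, -116, 280, 40, 0, 0, 1.44, 80]}}

```text
time_s: 19.05
eef_pos: [0.4351, 0.2343, 0.1979]
orientation: [-0.532, 0.534, 0.464, -0.465]
wrist_force: [-0.9, 0.3, -0.6]
finger_gap: 0.0798
```

Request:
{"method": "move_arm", "body": {"plan": [0, 0, 0, 0, 0, 0.1, 80, 0, 0, 0, 0, 0, 0.16, 80, 0, 0, 0, 0, 0, 0.16, 80, 0, 0, 0, 0, 0, 0.16, 80]}}

```text
time_s: 19.38
eef_pos: [0.4351, 0.2343, 0.1979]
orientation: [0.494, -0.496, -0.505, 0.506]
wrist_force: [-0.1, -0.3, -0.7]
finger_gap: 0.0803
```

```bash
cat > tin.py <<'E'
from h import *
c=cam('wrist'); c2=cam('scene'); c3=cam('top')
for n,cc in (('wrist',c),('scene',c2),('top',c3)):
    for r in pinpoint(n,'tin_a')[:4]: print(n,np.round(r['position'],1),round(r['conf'],2),back(cc,r['position'],0).round(4))
for r in regions_of('wrist','tin_a'):
    ys,xs=np.where(r['pixels']); m=c['image'][r['pixels']]
    dark=r['pixels']&(c['image'].max(2)<95); dy,dx=np.where(dark)
    print('wrist region conf',round(r['conf'],2),'mean rgb',m.mean(0).astype(int),'rect',np.round(r['rect'],1), 'lid centre at z62', back(c,(dx.mean(),dy.mean()),.062).round(4) if len(dx)>50 else None,len(dx))
cv2.imwrite('pics/tin.png',c['image'][:,:,::-1])
E
python3 rot.py 180; python3 tin.py
```

```text
tcp [0.4351 0.2343 0.1979] jaw deg -178.81 rotvec to wanted [ 0.0025  0.0007 -0.0207] j6 -0.88 F [-0.1 -0.3 -0.7] gap 0.0803 t 19.3833
wrist [307.1 273.5] 0.68 [0.4452 0.3744 0.    ]
wrist [240.4 267.7] 0.61 [0.5357 0.3675 0.    ]
scene [216.9 194.9] 0.8 [0.445  0.3665 0.    ]
scene [234.2 210.6] 0.67 [0.4342 0.2528 0.    ]
scene [242.8 188.6] 0.56 [0.5324 0.3425 0.    ]
top [221.4 226.5] 0.83 [0.5371 0.3612 0.    ]
top [254.9 255.8] 0.4 [0.4401 0.2517 0.    ]
wrist region conf 0.69 mean rgb [  9 106  40] rect [241.9 286.1  35.5  60.2] lid centre at z62 [0.5092 0.3367 0.062 ] 535
wrist region conf 0.55 mean rgb [82 84 90] rect [318.1 195.2  50.5  56.2] lid centre at z62 [0.4329 0.2471 0.062 ] 1761
```

Request:
{"method": "move_arm", "body": {"plan": [1, 16, -40, 0.002, 0, -0.02, 80, 1, 16, -80, 0.002, 0, -0.02, 80, 1, 16, -115, 0.002, 0, -0.02, 80, 1, 16, -145, 0.002, 0, -0.02, 80, 1, 16, -165, 0.002, 0, -0.02, 80, 1, 16, -165, 0.002, 0, -0.02, 80, 1, 16, -165, 0.002, 0, -0.02, 40, 1, 16, -165, 0.002, 0, -0.02, 40, 1, 16, -165, 0.002, 0, -0.02, 40, 1, 16, -165, 0.002, 0, -0.02, 40, 1, 16, -165, 0.002, 0, -0.02, 40], "force": 30}}

```text
time_s: 20.65
eef_pos: [0.4372, 0.2512, 0.0354]
orientation: [-0.499, 0.5, 0.502, -0.499]
wrist_force: [-1.8, -0.3, 6.8]
finger_gap: 0.0499
```

Request:
{"method": "move_arm", "body": {"plan": [0, 0, 15, 0, 0, 0, 40, 0, 0, 50, 0, 0, 0, 40, 0, 0, 90, 0, 0, 0, 40, 0, -15, 125, 0, 0, 0, 40, 10, -45, 130, 0, 0, 0, 40, 20, -80, 130, 0, 0, 0, 40, 30, -115, 130, 0, 0, 0, 40, 40, -150, 130, 0, 0, 0, 40, 50, -185, 130, 0, 0, 0, 40, 59, -220, 130, 0, 0, 0, 40, 59, -250, 130, 0, 0, 0, 40, 59, -258, 130, 0, 0, 0, 40]}}

```text
time_s: 21.65
eef_pos: [0.4961, -0.0102, 0.1659]
orientation: [-0.5, 0.501, 0.501, -0.498]
wrist_force: [-0.4, -0.3, -0.4]
finger_gap: 0.0498
```

```bash
python3 rot.py 179.2
python3 - <<'E'
from h import *
c=cam('wrist'); cv2.imwrite('pics/h_wrist.png',c['image'][:,:,::-1])
for k,z in (('insert',.006),('wide_bays',.012),('pad_face',.039)):
    for r in pinpoint('wrist',k)[:2]: print(k,np.round(r['position'],1),round(r['conf'],2),back(c,r['position'],z).round(4))
o=np.array([.5545,-.047]); u=np.array([-.0135,-1]); v=np.array([1,-.0135])
im=c['image'][:,:,::-1].copy()
for ry in (-.0885,-.0315,-.0275,.0275,.0315,.0885):
    a,b=[tuple(int(x) for x in proj(c,[*(o+u*rx+v*ry),.024]).round()) for rx in (-.007,-.071)]
    print(ry,a,b); cv2.line(im,a,b,(0,0,255),1)
cv2.imwrite('pics/h_ov.png',im)
E
```

```text
tcp [ 0.4961 -0.0102  0.1659] jaw deg 179.94 rotvec to wanted [-0.0016  0.004  -0.0129] j6 -0.39 F [-0.4 -0.3 -0.4] gap 0.0498 t 21.65
insert [263.3 143.4] 0.75 [ 0.5528 -0.0497  0.006 ]
wide_bays [262.6 183.4] 0.9 [ 0.5548 -0.0078  0.012 ]
pad_face [258.5 243.5] 0.9 [0.5573 0.05   0.039 ]
-0.0885 (347, 157) (344, 216)
-0.0315 (290, 156) (291, 216)
-0.0275 (286, 156) (287, 215)
0.0275 (231, 155) (236, 215)
0.0315 (227, 155) (232, 215)
0.0885 (170, 154) (179, 214)
```

View pics/h_ov.png

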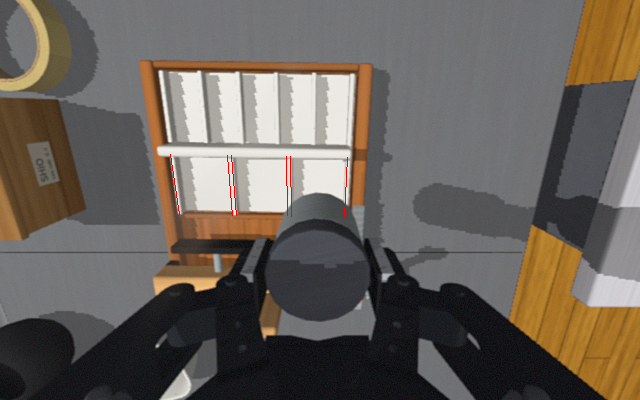

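Request:
{"method": "move_arm", "body": {"plan": [0, 2, -30, -0.002, 0.004, -0.013, 40, 0, 2, -60, -0.002, 0.004, -0.013, 40, 0, 2, -85, -0.002, 0.004, -0.013, 40, 0, 2, -100, -0.002, 0.004, -0.013, 40, 0, 2, -100, -0.002, 0.004, -0.013, 40, 0, 2, -106, -0.002, 0.004, -0.013, 40, 0, 2, -110, -0.002, 0.004, -0.013, 40, 0, 2, -113, -0.002, 0.004, -0.013, 40, 0, 2, -116, -0.002, 0.004, -0.013, 40, 0, 2, -117, -0.002, 0.004, -0.013, 40, 0, 2, -117, -0.002, 0.004, -0.013, 40]}}

```text
time_s: 22.77
eef_pos: [0.4963, -0.0045, 0.0487]
orientation: [0.503, -0.503, -0.497, 0.497]
wrist_force: [0.0, 0.3, -0.5]
finger_gap: 0.0499
```

Request:
{"method": "move_arm", "body": {"plan": [0, -2, -1, 0, 0, 0, 40, 0, -3, -2, 0, 0, 0, 40, 0, -3, -2, 0, 0, 0, 40]}}

```text
time_s: 23.02
eef_pos: [0.4967, -0.0076, 0.0475]
orientation: [-0.503, 0.503, 0.498, -0.497]
wrist_force: [-2.0, 0.8, 4.1]
finger_gap: 0.0496
```

Request:
{"method": "move_arm", "body": {"plan": [0, 0, 0, 0, 0, 0, 70, 0, 0, 0, 0, 0, 0, 70, 0, 0, 0, 0, 0, 0, 70, 0, 0, 0, 0, 0, 0, 70, 0, 0, 20, 0, 0, 0, 75, 0, 0, 50, 0, 0, 0, 75, 0, 0, 85, 0, 0, 0, 80, 0, 0, 120, 0, 0, 0, 80, 0, 0, 140, 0, 0, 0, 80, 0, 0, 140, 0, 0, 0, 80]}}

```text
time_s: 23.85
eef_pos: [0.4988, -0.0076, 0.1935]
orientation: [-0.501, 0.505, 0.5, -0.494]
wrist_force: [0.4, 0.7, 0.3]
finger_gap: 0.0803
```

```bash
python3 rot.py 180; python3 tin.py; cp pics/tin.png pics/i.png
```

```text
tcp [ 0.4988 -0.0076  0.1935] jaw deg 179.36 rotvec to wanted [-0.002   0.0103  0.0112] j6 -0.4 F [0.4 0.7 0.3] gap 0.0803 t 23.85
wrist [320.7 175.8] 0.92 [ 0.4959 -0.0044  0.    ]
scene [306.5 236.2] 0.72 [0.5139 0.0049 0.    ]
scene [240.2 185.4] 0.71 [0.5382 0.3655 0.    ]
scene [220.8 194. ] 0.59 [0.4577 0.3627 0.    ]
scene [364.3 314.4] 0.5 [ 0.411 -0.305  0.   ]
top [220.7 227.5] 0.66 [0.5339 0.3635 0.    ]
top [213.9 253.2] 0.61 [0.4504 0.3849 0.    ]
wrist region conf 0.67 mean rgb [134 107  76] rect [274.6 273.6 210.   89.1] lid centre at z62 [0.5507 0.0452 0.062 ] 2162
wrist region conf 0.56 mean rgb [76 77 83] rect [321.9 186.4  54.9  59.1] lid centre at z62 [ 0.4951 -0.0075  0.062 ] 2183
```

View pics/i.png

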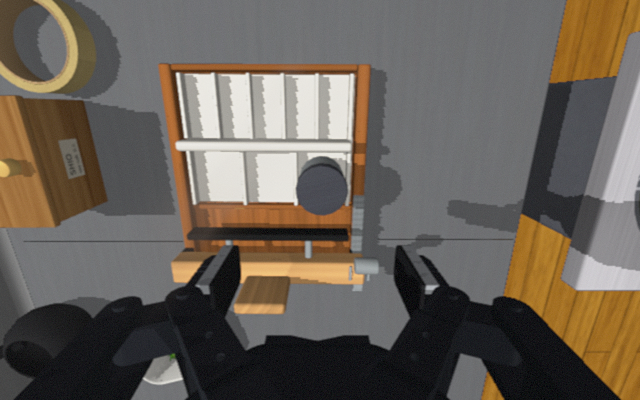

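Tin A stands upright in its bay at (322,188) in the wrist picture. Now for tin B.

Request:
{"method": "move_arm", "body": {"plan": [-5, 35, 7, 0, 0.01, 0.011, 75, -10, 72, 7, 0, 0.01, 0.011, 75, -15, 110, 7, 0, 0.01, 0.011, 75, -20, 148, 7, 0, 0.01, 0.011, 75, -25, 186, 7, 0, 0.01, 0.011, 75, -30, 224, 7, 0, 0.01, 0.011, 75, -35, 262, 7, 0, 0.01, 0.011, 75, -40, 300, 7, 0, 0.01, 0.011, 75, -45, 338, 7, 0, 0.01, 0.011, 75, -49, 362, 7, 0, 0.01, 0.011, 75, -49, 362, 7, 0, 0.01, 0.011, 75, -49, 362, 7, 0, 0.01, 0.011, 75]}}

```text
time_s: 25.2
eef_pos: [0.4465, 0.3551, 0.1917]
orientation: [0.502, -0.497, -0.497, 0.504]
wrist_force: [0.4, -0.9, 0.5]
finger_gap: 0.075
```

```bash
python3 rot.py 180; python3 tin.py
```

```text
tcp [0.4465 0.3551 0.1917] jaw deg -179.9 rotvec to wanted [ 0.0022 -0.0121 -0.0018] j6 -1.02 F [ 0.4 -0.9  0.5] gap 0.075 t 25.2
wrist [316.4 191.3] 0.9 [0.4444 0.3765 0.    ]
wrist [242.3 187. ] 0.75 [0.5343 0.3711 0.    ]
scene [218.  194.1] 0.85 [0.4504 0.3683 0.    ]
scene [239.2 185.7] 0.83 [0.5344 0.3661 0.    ]
scene [304.4 240.9] 0.74 [ 0.4944 -0.0071  0.    ]
top [335.7 237.3] 0.66 [ 0.4966 -0.013   0.    ]
top [219.  229.5] 0.56 [0.5274 0.369  0.    ]
top [215.8 253.8] 0.46 [0.4484 0.3788 0.    ]
wrist region conf 0.82 mean rgb [ 36 136  62] rect [230.5 194.1  61.8  55.7] lid centre at z62 [0.5136 0.348  0.062 ] 595
wrist region conf 0.66 mean rgb [82 84 91] rect [321.  194.8  50.   55.3] lid centre at z62 [0.442  0.3658 0.062 ] 1797
```

Request:
{"method": "move_arm", "body": {"plan": [-2, 17, -40, 0.002, -0.012, 0, 75, -2, 17, -75, 0.002, -0.012, 0, 75, -2, 17, -110, 0.002, -0.012, 0, 75, -2, 17, -140, 0.002, -0.012, 0, 75, -2, 17, -157, 0.002, -0.012, 0, 75, -2, 17, -157, 0.002, -0.012, 0, 75, -2, 17, -157, 0.002, -0.012, 0, 40, -2, 17, -157, 0.002, -0.012, 0, 40, -2, 17, -157, 0.002, -0.012, 0, 40, -2, 17, -157, 0.002, -0.012, 0, 40, -2, 17, -157, 0.002, -0.012, 0, 40], "force": 30}}

```text
time_s: 26.47
eef_pos: [0.4465, 0.3716, 0.0391]
orientation: [-0.5, 0.5, 0.502, -0.497]
wrist_force: [-0.3, -0.6, 6.7]
finger_gap: 0.0499
```

```bash
python3 rot.py 179.2
```

```text
tcp [0.4465 0.3716 0.0391] jaw deg 179.94 rotvec to wanted [-0.0054  0.0046 -0.013 ] j6 -1.04 F [-0.3 -0.6  6.7] gap 0.0499 t 26.4667
```

Request:
{"method": "move_arm", "body": {"plan": [0, 0, 15, 0, 0, 0, 40, 0, 0, 50, 0, 0, 0, 40, 0, 0, 90, 0, 0, 0, 40, 0, -10, 125, 0, 0, 0, 40, 12, -45, 130, 0, 0, 0, 40, 26, -80, 130, 0, 0, 0, 40, 40, -115, 130, 0, 0, 0, 40, 54, -150, 130, 0, 0, 0, 40, 68, -185, 130, 0, 0, 0, 40, 84, -220, 130, 0, 0, 0, 40, 100, -255, 130, 0, 0, 0, 40, 115, -288, 130, 0, 0, 0, 40]}}

```text
time_s: 27.47
eef_pos: [0.5619, 0.0817, 0.1694]
orientation: [-0.501, 0.5, 0.502, -0.497]
wrist_force: [0.3, 0.4, -0.6]
finger_gap: 0.0497
```

```bash
python3 rot.py 179.2
```

```text
tcp [0.5619 0.0817 0.1694] jaw deg 179.94 rotvec to wanted [-0.006   0.005  -0.0129] j6 -0.5 F [ 0.3  0.4 -0.6] gap 0.0497 t 27.4667
```

Request:
{"method": "move_arm", "body": {"plan": [20, -32, 0, -0.003, 0.002, -0.006, 40, 40, -64, 0, -0.006, 0.005, -0.013, 40, 52, -91, 0, -0.006, 0.005, -0.013, 40, 52, -91, 0, -0.006, 0.005, -0.013, 40, 52, -91, -30, -0.006, 0.005, -0.013, 40, 52, -91, -60, -0.006, 0.005, -0.013, 40, 52, -91, -85, -0.006, 0.005, -0.013, 40, 52, -91, -90, -0.006, 0.005, -0.013, 40, 52, -91, -90, -0.006, 0.005, -0.013, 40]}}

```text
time_s: 28.22
eef_pos: [0.6125, -0.0094, 0.0774]
orientation: [0.504, -0.503, -0.495, 0.498]
wrist_force: [-0.5, -0.3, -0.6]
finger_gap: 0.05
```

```bash
python3 rot.py 179.2
```

```text
tcp [ 0.6125 -0.0094  0.0774] jaw deg 179.19 rotvec to wanted [ 0.0008 -0.0041  0.0001] j6 -0.32 F [-0.5 -0.3 -0.6] gap 0.05 t 28.2167
```

Request:
{"method": "move_arm", "body": {"plan": [1.5, 0, -6, 0, -0.004, 0, 40, 1.5, 0, -12, 0, -0.004, 0, 40, 1.5, 0, -17, 0, -0.004, 0, 40, 1.5, 0, -21, 0, -0.004, 0, 40, 1.5, 0, -24, 0, -0.004, 0, 40, 1.5, 0, -24, 0, -0.004, 0, 40]}}

```text
time_s: 28.72
eef_pos: [0.6138, -0.0094, 0.0527]
orientation: [0.504, -0.503, -0.496, 0.497]
wrist_force: [-0.2, 0.4, -1.7]
finger_gap: 0.05
```

Request:
{"method": "move_arm", "body": {"plan": [0, 0, -1, 0, 0, 0, 40, 0, 0, -2, 0, 0, 0, 40, 0, 0, -2, 0, 0, 0, 40]}}

```text
time_s: 28.97
eef_pos: [0.614, -0.0095, 0.0513]
orientation: [-0.503, 0.504, 0.496, -0.497]
wrist_force: [0.3, -0.6, 0.5]
finger_gap: 0.0497
```

Request:
{"method": "move_arm", "body": {"plan": [0, 0, -1, 0, 0, 0, 40, 0, 0, -1, 0, 0, 0, 40, 0, 0, -1, 0, 0, 0, 70, 0, 0, -1, 0, 0, 0, 70, 0, 0, -1, 0, 0, 0, 70, 0, 0, -1, 0, 0, 0, 70, 0, 0, 20, 0, 0, 0, 75, 0, 0, 50, 0, 0, 0, 75, 0, 0, 85, 0, 0, 0, 75, 0, 0, 120, 0, 0, 0, 60, 0, 0, 140, 0, 0, 0, 50, 0, 0, 140, 0, 0, 0, 40]}}

```text
time_s: 29.97
eef_pos: [0.6162, -0.0097, 0.198]
orientation: [-0.501, 0.506, 0.499, -0.494]
wrist_force: [0.2, 1.1, 0.6]
finger_gap: 0.041
```

```bash
python3 rot.py 89.2; python3 tin.py
```

```text
tcp [ 0.6162 -0.0097  0.198 ] jaw deg 179.2 rotvec to wanted [ 0.0077  0.0072 -1.5707] j6 -0.32 F [0.2 1.1 0.6] gap 0.041 t 29.9667
wrist [420.6 177.4] 0.95 [ 0.4911 -0.0025  0.    ]
wrist [321.2 176.3] 0.81 [ 0.6125 -0.0051  0.    ]
scene [335.5 219.5] 0.85 [0.6374 0.0065 0.    ]
scene [241.  185.8] 0.6 [0.5386 0.3615 0.    ]
scene [303.6 239.3] 0.54 [ 4.977e-01 -1.000e-04  0.000e+00]
scene [328.  236.4] 0.46 [ 0.5599 -0.0377  0.    ]
top [219.  226.3] 0.8 [0.5379 0.3691 0.    ]
top [336.1 235.6] 0.5 [ 0.5022 -0.0145  0.    ]
top [332.  200.4] 0.47 [ 0.6187 -0.0029  0.    ]
wrist region conf 0.85 mean rgb [82 83 88] rect [321.7 184.9  54.   57.1] lid centre at z62 [ 0.6119 -0.0109  0.062 ] 2095
wrist region conf 0.61 mean rgb [85 86 91] rect [435.1 185.6  70.1  60.7] lid centre at z62 [ 0.4931 -0.0064  0.062 ] 2247
```

Both tins stand in the outer wide bays. Next I flip the pawl back while the follower sits against its stop.

Request:
{"method": "move_arm", "body": {"plan": [-15, 3, 0, 0, 0, -0.12, 0, -30, 6, 0, 0, 0, -0.24, 0, -45, 9, 0, 0, 0, -0.36, 0, -60, 12, 0, 0, 0, -0.48, 0, -75, 15, 0, 0, 0, -0.6, 0, -90, 18, 0, 0, 0, -0.72, 0, -105, 21, 0, 0, 0, -0.84, 0, -120, 24, -10, 0, 0, -0.96, 0, -135, 27, -20, 0, 0, -1.08, 0, -150, 30, -30, 0, 0, -1.2, 0, -163, 32, -38, 0, 0, -1.32, 0, -163, 32, -38, 0, 0, -1.44, 0]}}

```text
time_s: 31.32
eef_pos: [0.4482, 0.0225, 0.1495]
orientation: [0.707, -0.705, -0.038, 0.041]
wrist_force: [-0.4, 0.1, 0.8]
finger_gap: 0.0001
```

```bash
python3 rot.py 90; python3 look.py pawl_knob,follower_grip wrist
```

```text
tcp [0.4482 0.0225 0.1495] jaw deg 96.39 rotvec to wanted [-0.0026 -0.0045 -0.1116] j6 -1.96 F [-0.4  0.1  0.8] gap 0.0001 t 31.3167
t 31.3167 tcp [0.4482 0.0225 0.1495] q [ 0.707 -0.705 -0.038  0.041] j [ 0.5  -0.37 -0.43 -0.   -1.52 -1.96] F [-0.4  0.1  0.8] gap 0.0001
wrist pawl_knob [367. 231.] 0.89 [0.4557 0.0619 0.096 ]
wrist follower_grip [393.9 340.4] 0.66 [0.557  0.1032 0.092 ]
```

Request:
{"method": "move_arm", "body": {"plan": [6, -1, -25, -0.003, -0.005, -0.11, 0, 6, -1, -50, -0.003, -0.005, -0.11, 0, 6, -1, -63, -0.003, -0.005, -0.11, 0, 6, -1, -63, -0.003, -0.005, -0.11, 0, 6, 8, -63, -0.003, -0.005, -0.11, 0, 6, 18, -63, -0.003, -0.005, -0.11, 0, 6, 28, -63, -0.003, -0.005, -0.11, 0, 6, 38, -63, -0.003, -0.005, -0.11, 0, 6, 48, -63, -0.003, -0.005, -0.11, 0, 6, 58, -63, -0.003, -0.005, -0.11, 0, 6, 66, -63, -0.003, -0.005, -0.11, 0, 6, 68, -63, -0.003, -0.005, -0.11, 0]}}

```text
time_s: 32.47
eef_pos: [0.4563, 0.092, 0.0885]
orientation: [-0.707, 0.707, 0.005, -0.003]
wrist_force: [0.6, 1.0, -0.1]
finger_gap: -0.0003
```

Request:
{"method": "move_arm", "body": {"plan": [0, -15, 0, 0, 0, 0, 0, 0, -20, 30, 0, 0, 0, 0, 5, -20, 60, 0, 0, 0, 30, 35, -10, 85, 0, 0, 0, 40, 65, 0, 85, 0, 0, 0, 40, 90, 10, 85, 0, 0, 0, 40, 100, 12, 85, 0, 0, 0, 40, 100, 12, 85, 0, 0, 0, 40]}}

```text
time_s: 33.13
eef_pos: [0.5573, 0.1046, 0.1716]
orientation: [-0.706, 0.708, 0.004, -0.004]
wrist_force: [-0.2, 1.1, -0.6]
finger_gap: 0.04
```

```bash
python3 rot.py 89.2; python3 look.py pawl_knob,follower_grip,pad_face,tin_a wrist,scene
```

```text
tcp [0.5573 0.1046 0.1716] jaw deg 90.7 rotvec to wanted [ 0.0018  0.0002 -0.0262] j6 -2.1 F [-0.2  1.1 -0.6] gap 0.04 t 33.1333
t 33.1333 tcp [0.5573 0.1046 0.1716] q [-0.706  0.708  0.004 -0.004] j [ 0.54 -0.05 -0.11  0.   -1.51 -2.1 ] F [-0.2  1.1 -0.6] gap 0.04
wrist pawl_knob [334.5  71.9] 0.65 [0.4568 0.116  0.096 ]
wrist pawl_knob [211.9 179.7] 0.52 [0.5365 0.0218 0.096 ]
wrist follower_grip [313.6 203. ] 0.88 [0.5561 0.1022 0.092 ]
wrist pad_face [262.6 186.9] 0.86 [0.5576 0.0504 0.039 ]
wrist tin_a [553.5 160.2] 0.75 [0.5331 0.367  0.    ]
wrist tin_a [207.7 119.6] 0.68 [ 0.4948 -0.0127  0.    ]
wrist tin_a [215.2 229.3] 0.65 [ 0.6221 -0.0164  0.    ]
scene pawl_knob [266.4 199.4] 0.53 [0.4599 0.1183 0.096 ]
scene follower_grip [294.8 192.3] 0.96 [0.5508 0.0978 0.092 ]
scene pad_face [307.2 216.7] 0.79 [0.5444 0.0355 0.039 ]
scene tin_a [304. 239.] 0.75 [4.996e-01 1.000e-04 0.000e+00]
scene tin_a [332.8 222.7] 0.67 [6.192e-01 4.000e-04 0.000e+00]
scene tin_a [241.2 187.5] 0.55 [0.5326 0.3519 0.    ]
```

The pawl is back in the teeth (knob at y≈0.116). Now I grip the plate and close the follower, clicking.

Request:
{"method": "move_arm", "body": {"plan": [-1, -3, -30, 0.002, 0, -0.026, 40, -1, -3, -60, 0.002, 0, -0.026, 40, -1, -3, -85, 0.002, 0, -0.026, 40, -1, -3, -97, 0.002, 0, -0.026, 40, -1, -3, -97, 0.002, 0, -0.026, 40, -1, -3, -97, 0.002, 0, -0.026, 0, -1, -3, -97, 0.002, 0, -0.026, 0, -1, -3, -97, 0.002, 0, -0.026, 0, -1, -3, -97, 0.002, 0, -0.026, 0, -1, -3, -97, 0.002, 0, -0.026, 0], "force": 25}}

```text
time_s: 34.47
eef_pos: [0.5563, 0.1011, 0.0794]
orientation: [0.708, -0.706, 0.002, -0.007]
wrist_force: [-0.2, -1.1, 6.6]
finger_gap: 0.0115
```

Request:
{"method": "move_arm", "body": {"plan": [0, -5, 0, 0, 0, 0, 0, 0, -10, 0, 0, 0, 0, 0, 0, -15, 0, 0, 0, 0, 0, 0, -20, 0, 0, 0, 0, 0, 0, -25, 0, 0, 0, 0, 0, 0, -30, 0, 0, 0, 0, 0, 0, -33, 0, 0, 0, 0, 0, 0, -33, 0, 0, 0, 0, 0, 0, -33, 0, 0, 0, 0, 0]}}

```text
time_s: 35.22
eef_pos: [0.5558, 0.0671, 0.0794]
orientation: [0.708, -0.707, 0.003, -0.007]
wrist_force: [-5.5, -1.7, 3.4]
finger_gap: 0.0118
```

```bash
python3 rot.py 89.2; python3 look.py pad_face,tin_a,pawl_knob wrist,scene
```

```text
tcp [0.5558 0.0671 0.0794] jaw deg 89.18 rotvec to wanted [-0.0013  0.0061  0.0003] j6 -2.07 F [-5.5 -1.7  3.4] gap 0.0118 t 35.2167
t 35.2167 tcp [0.5558 0.0671 0.0794] q [ 0.708 -0.707  0.003 -0.007] j [ 0.48 -0.04 -0.27  0.   -1.33 -2.07] F [-5.5 -1.7  3.4] gap 0.0118
wrist pad_face [241.6 223.9] 0.89 [0.5562 0.0153 0.039 ]
wrist tin_a [211. 134.] 0.88 [ 0.4981 -0.0125  0.    ]
wrist tin_a [223.4 275.9] 0.6 [ 0.6228 -0.017   0.    ]
wrist pawl_knob [353.   39.8] 0.89 [0.4541 0.0831 0.096 ]
scene pad_face [316.6 223.2] 0.48 [ 0.5424 -0.0063  0.039 ]
scene tin_a [332.8 220.2] 0.88 [0.6286 0.0095 0.    ]
scene tin_a [242.1 183.2] 0.7 [0.5517 0.3732 0.    ]
scene tin_a [308.1 239.6] 0.68 [ 0.5064 -0.0098  0.    ]
scene pawl_knob [272.4 202.2] 0.64 [0.4635 0.0955 0.096 ]
```

Request:
{"method": "move_arm", "body": {"plan": [0, -2, 0, 0, 0, 0, 0, 0, -4, 0, 0, 0, 0, 0, 0, -6, 0, 0, 0, 0, 0, 0, -8, 0, 0, 0, 0, 0, 0, -10, 0, 0, 0, 0, 0, 0, -12, 0, 0, 0, 0, 0, 0, -12, 0, 0, 0, 0, 0, 0, -12, 0, 0, 0, 0, 0]}}

```text
time_s: 36.28
eef_pos: [0.5556, 0.0553, 0.0794]
orientation: [0.708, -0.707, 0.003, -0.007]
wrist_force: [-5.2, 2.6, 2.1]
finger_gap: 0.0114
```

Request:
{"method": "move_arm", "body": {"plan": [0, -2, 0, 0, 0, 0, 0, 0, -3, 0, 0, 0, 0, 0, 0, -4, 0, 0, 0, 0, 0, 0, -5, 0, 0, 0, 0, 0, 0, -5, 0, 0, 0, 0, 0, 0, -5, 0, 0, 0, 0, 0]}}

```text
time_s: 36.78
eef_pos: [0.5555, 0.051, 0.0795]
orientation: [0.708, -0.706, 0.003, -0.007]
wrist_force: [-3.9, 4.3, 1.7]
finger_gap: 0.0116
```

```bash
python3 rot.py 89.2; python3 look.py pad_face,tin_a,insert wrist,scene
```

```text
tcp [0.5555 0.051  0.0795] jaw deg 89.22 rotvec to wanted [-0.0028  0.0058 -0.0004] j6 -2.04 F [-3.9  4.3  1.7] gap 0.0116 t 36.7833
t 36.7833 tcp [0.5555 0.051  0.0795] q [ 0.708 -0.706  0.003 -0.007] j [ 0.45 -0.04 -0.27 -0.   -1.33 -2.04] F [-3.9  4.3  1.7] gap 0.0116
wrist pad_face [251.  222.6] 0.79 [0.555  0.0059 0.039 ]
wrist tin_a [218.3 129.1] 0.94 [ 0.4943 -0.0224  0.    ]
wrist insert [190.6 203. ] 0.59 [ 0.5512 -0.0493  0.006 ]
scene pad_face [316.2 221.2] 0.5 [0.5484 0.0015 0.039 ]
scene pad_face [320.2 231.8] 0.47 [ 0.5214 -0.0426  0.039 ]
scene tin_a [241.4 187.1] 0.83 [0.5346 0.3536 0.    ]
scene tin_a [336.1 223.4] 0.67 [ 0.6241 -0.0088  0.    ]
scene tin_a [307.  240.6] 0.57 [ 0.5009 -0.0111  0.    ]
scene insert [328.9 239.4] 0.6 [ 0.5461 -0.0546  0.006 ]
```

Request:
{"method": "move_arm", "body": {"plan": [0, 1, 0, 0, 0, 0, 0, 0, 2, 0, 0, 0, 0, 0, 0, 2, 0, 0, 0, 0, 0, 0, 2, 0, 0, 0, 0, 0]}}

```text
time_s: 37.52
eef_pos: [0.5555, 0.0529, 0.0794]
orientation: [0.708, -0.706, 0.003, -0.007]
wrist_force: [-3.0, 1.5, 1.4]
finger_gap: 0.0112
```

Request:
{"method": "move_arm", "body": {"plan": [0, 1, 0, 0, 0, 0, 0, 0, 2, 0, 0, 0, 0, 0, 0, 2, 0, 0, 0, 0, 0, 0, 2, 0, 0, 0, 0, 0]}}

```text
time_s: 37.85
eef_pos: [0.5556, 0.0548, 0.0794]
orientation: [0.708, -0.706, 0.003, -0.007]
wrist_force: [-2.0, -0.2, -0.2]
finger_gap: 0.0115
```

Request:
{"method": "move_arm", "body": {"plan": [0, 1, 0, 0, 0, 0, 0, 0, 2, 0, 0, 0, 0, 0, 0, 2, 0, 0, 0, 0, 0, 0, 2, 0, 0, 0, 0, 0]}}

```text
time_s: 38.18
eef_pos: [0.5556, 0.0568, 0.0794]
orientation: [0.708, -0.706, 0.003, -0.007]
wrist_force: [-1.6, -0.3, 1.1]
finger_gap: 0.0117
```

Request:
{"method": "move_arm", "body": {"plan": [0, 1, 0, 0, 0, 0, 0, 0, 1.5, 0, 0, 0, 0, 0, 0, 1.5, 0, 0, 0, 0, 0, 0, 1.5, 0, 0, 0, 0, 0]}}

```text
time_s: 38.52
eef_pos: [0.5556, 0.058, 0.0795]
orientation: [0.708, -0.706, 0.003, -0.007]
wrist_force: [-1.8, -1.7, 0.1]
finger_gap: 0.0114
```

Request:
{"method": "move_arm", "body": {"plan": [0, 1, 0, 0, 0, 0, 0, 0, 1.5, 0, 0, 0, 0, 0, 0, 1.5, 0, 0, 0, 0, 0, 0, 1.5, 0, 0, 0, 0, 0]}}

```text
time_s: 38.85
eef_pos: [0.5556, 0.0587, 0.0795]
orientation: [0.707, -0.707, 0.003, -0.007]
wrist_force: [-0.9, -6.0, 0.4]
finger_gap: 0.0113
```

Request:
{"method": "move_arm", "body": {"plan": [0, 0.5, 0, 0, 0, 0, 0, 0, 1, 0, 0, 0, 0, 0, 0, 1, 0, 0, 0, 0, 0, 0, 1, 0, 0, 0, 0, 0]}}

```text
time_s: 39.18
eef_pos: [0.5556, 0.0588, 0.0795]
orientation: [-0.707, 0.707, -0.003, 0.007]
wrist_force: [-0.8, -6.2, 0.3]
finger_gap: 0.0117
```

A tooth holds at grip y≈0.0585, so the next ones are at about 0.0515 and 0.0445. I estimate these press the pad in 6 mm and 13 mm. I push just past the 0.0515 tooth and test that it holds.

Request:
{"method": "move_arm", "body": {"plan": [0, -2, 0, 0, 0, 0, 0, 0, -4, 0, 0, 0, 0, 0, 0, -6, 0, 0, 0, 0, 0, 0, -8, 0, 0, 0, 0, 0, 0, -9.5, 0, 0, 0, 0, 0, 0, -9.5, 0, 0, 0, 0, 0, 0, -9.5, 0, 0, 0, 0, 0]}}

```text
time_s: 39.77
eef_pos: [0.5555, 0.0509, 0.0795]
orientation: [0.708, -0.706, 0.003, -0.007]
wrist_force: [-4.4, 4.0, 1.4]
finger_gap: 0.0111
```

Request:
{"method": "move_arm", "body": {"plan": [0, 1, 0, 0, 0, 0, 0, 0, 2, 0, 0, 0, 0, 0, 0, 2.5, 0, 0, 0, 0, 0, 0, 2.5, 0, 0, 0, 0, 0]}}

```text
time_s: 40.1
eef_pos: [0.5556, 0.0537, 0.0794]
orientation: [0.708, -0.706, 0.003, -0.007]
wrist_force: [-1.6, 2.1, 0.6]
finger_gap: 0.0113
```

Request:
{"method": "move_arm", "body": {"plan": [0, -2, 0, 0, 0, 0, 0, 0, -4, 0, 0, 0, 0, 0, 0, -5.5, 0, 0, 0, 0, 0, 0, -6.5, 0, 0, 0, 0, 0, 0, -6.5, 0, 0, 0, 0, 0]}}

```text
time_s: 40.52
eef_pos: [0.5555, 0.0483, 0.0794]
orientation: [0.709, -0.706, 0.003, -0.007]
wrist_force: [-3.6, 5.6, 1.8]
finger_gap: 0.0112
```

Request:
{"method": "move_arm", "body": {"plan": [0, 1, 0, 0, 0, 0, 0, 0, 2, 0, 0, 0, 0, 0, 0, 3.5, 0, 0, 0, 0, 0, 0, 3.5, 0, 0, 0, 0, 0]}}

```text
time_s: 40.85
eef_pos: [0.5555, 0.0515, 0.0795]
orientation: [0.708, -0.706, 0.003, -0.007]
wrist_force: [-2.6, 0.7, 1.3]
finger_gap: 0.0118
```

Request:
{"method": "move_arm", "body": {"plan": [0, 0, 0, 0, 0, 0, 30, 0, 0, 0, 0, 0, 0, 40, 0, 0, 0, 0, 0, 0, 40, 0, 0, 0, 0, 0, 0, 40, 0, 0, 20, 0, 0, 0, 40, 0, 0, 50, 0, 0, 0, 40, -10, 0, 90, 0, 0, 0, 40, -30, 0, 110, 0, 0, 0, 40, -30, 0, 110, 0, 0, 0, 40]}}

```text
time_s: 41.6
eef_pos: [0.5264, 0.0515, 0.1967]
orientation: [0.709, -0.705, -0.001, -0.01]
wrist_force: [1.2, -0.1, -0.1]
finger_gap: 0.0397
```

```bash
python3 look.py pad_face,tin_a,insert,pawl_knob,follower_grip wrist,scene z
python3 - <<'E'
from h import *
a=cv2.imread('pics/z_wrist.png'); cv2.imwrite('pics/z_up.png',cv2.resize(a[0:270,100:460],None,fx=2.2,fy=2.2,interpolation=2))
c=cam('wrist'); np.savez('z.npz',K=c['K'],R=c['R'],t=c['t'])
E
```

```text
t 41.6 tcp [0.5264 0.0515 0.1967] q [ 0.709 -0.705 -0.001 -0.01 ] j [ 0.48 -0.17 -0.18  0.   -1.54 -2.06] F [ 1.2 -0.1 -0.1] gap 0.0397
wrist pad_face [274.6 204.8] 0.98 [0.5555 0.0054 0.039 ]
wrist tin_a [255.8 146.7] 0.92 [ 0.4963 -0.0186  0.    ]
wrist tin_a [576.1 177.5] 0.82 [0.5388 0.3717 0.    ]
wrist tin_a [260.7 244.2] 0.74 [ 0.6245 -0.0222  0.    ]
wrist insert [ 74.6 292.8] 0.63 [ 0.692  -0.2815  0.006 ]
wrist insert [234.2 192.3] 0.57 [ 0.5505 -0.048   0.006 ]
wrist pawl_knob [342.9 112.1] 0.79 [0.4554 0.0747 0.096 ]
wrist pawl_knob [264.9 194.9] 0.59 [0.5255 0.0062 0.096 ]
wrist follower_grip [316.8 224.2] 0.58 [0.5564 0.0522 0.092 ]
scene pad_face [315.6 224. ] 0.41 [ 0.5376 -0.0072  0.039 ]
scene tin_a [240.3 184.5] 0.79 [0.5419 0.3701 0.    ]
scene tin_a [334.2 222.1] 0.63 [ 6.246e-01 -3.000e-04  0.000e+00]
scene tin_a [308.1 240.8] 0.58 [ 0.5026 -0.0139  0.    ]
scene insert [329.2 238.4] 0.91 [ 0.5501 -0.0519  0.006 ]
scene pawl_knob [430.1 256.2] 0.73 [ 0.5977 -0.3438  0.096 ]
scene pawl_knob [275.8 202.6] 0.51 [0.4694 0.0875 0.096 ]
scene follower_grip [305.  199.3] 0.6 [0.5475 0.0495 0.092 ]
```

View pics/z_up.png

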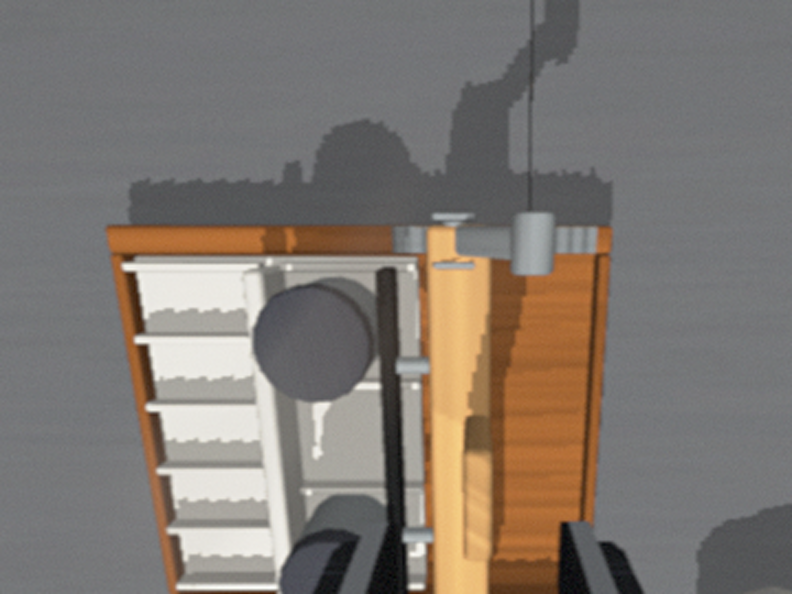

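Run:
```python
from h import *
def prof(fn,cal,row):
    im=cv2.imread(fn); c=dict(np.load(cal)); g=im[row-1:row+2].astype(float).mean(0); s=g.sum(1)/3; b=g[:,0]
    return im,c,b
o=np.array([.5545,-.047]); u=np.array([-.0135,-1])
def rackx(c,col,row,z):
    p=back(c,(col,row),z)[:2]-o; return p@u*1000
for fn,cal,rows in (('pics/z_wrist.png','z.npz',(135,150,165,180,190)),('pics/c_wrist.png','c.npz',(110,125,145,175,190))):
    for row in rows:
        im,c,b=prof(fn,cal,row); d=np.diff(b); idx=[i for i in range(140,420) if abs(d[i])>14 and abs(d[i])==abs(d[max(0,i-2):i+3]).max()]
        print(fn,row,[(i+.5,int(d[i]),'x22:%.1f x50:%.1f x12:%.1f'%tuple(rackx(c,i+1,row,z) for z in (.022,.050,.012))) for i in idx][:9])
```

```text
pics/z_wrist.png 135 [(153.5, -33, 'x22:74.7 x50:59.0 x12:80.2'), (163.5, 89, 'x22:64.0 x50:49.4 x12:69.3'), (219.5, -37, 'x22:4.4 x50:-4.9 x12:7.7'), (270.5, -23, 'x22:-49.9 x50:-54.3 x12:-48.4'), (280.5, 57, 'x22:-60.6 x50:-64.0 x12:-59.4'), (290.5, -45, 'x22:-71.2 x50:-73.7 x12:-70.4'), (294.5, 20, 'x22:-75.5 x50:-77.6 x12:-74.8'), (322.5, -26, 'x22:-105.4 x50:-104.7 x12:-105.6'), (368.5, -16, 'x22:-154.5 x50:-149.4 x12:-156.3')]
pics/z_wrist.png 150 [(155.5, -28, 'x22:75.2 x50:59.5 x12:80.8'), (165.5, 50, 'x22:64.4 x50:49.7 x12:69.7'), (214.5, -50, 'x22:11.4 x50:1.5 x12:15.0'), (268.5, 15, 'x22:-47.0 x50:-51.6 x12:-45.4'), (271.5, -16, 'x22:-50.3 x50:-54.6 x12:-48.7'), (280.5, 46, 'x22:-60.0 x50:-63.5 x12:-58.8'), (290.5, -67, 'x22:-70.8 x50:-73.3 x12:-70.0'), (294.5, 24, 'x22:-75.2 x50:-77.2 x12:-74.4'), (320.5, -18, 'x22:-103.3 x50:-102.9 x12:-103.5')]
pics/z_wrist.png 165 [(158.5, -34, 'x22:74.7 x50:59.1 x12:80.3'), (168.5, 87, 'x22:63.7 x50:49.1 x12:68.9'), (216.5, -45, 'x22:11.0 x50:1.1 x12:14.5'), (268.5, 33, 'x22:-46.2 x50:-50.9 x12:-44.5'), (272.5, -50, 'x22:-50.6 x50:-54
[... 2230 characters left out ...]
 [(151.5, 35, 'x22:-163.5 x50:-147.3 x12:-169.3'), (171.5, -16, 'x22:-143.8 x50:-129.6 x12:-148.9'), (247.5, 44, 'x22:-68.6 x50:-62.0 x12:-71.0'), (312.5, 24, 'x22:-4.1 x50:-4.0 x12:-4.1'), (323.5, 28, 'x22:6.9 x50:5.9 x12:7.2'), (385.5, -77, 'x22:68.7 x50:61.4 x12:71.2'), (396.5, 30, 'x22:79.7 x50:71.3 x12:82.6')]
pics/c_wrist.png 190 [(154.5, 29, 'x22:-162.9 x50:-146.8 x12:-168.7'), (174.5, -14, 'x22:-142.9 x50:-128.8 x12:-147.9'), (248.5, 72, 'x22:-68.5 x50:-61.9 x12:-70.9'), (305.5, -30, 'x22:-11.0 x50:-10.2 x12:-11.3'), (312.5, 30, 'x22:-4.0 x50:-3.9 x12:-4.0'), (322.5, 22, 'x22:6.1 x50:5.2 x12:6.5'), (384.5, -77, 'x22:68.9 x50:61.7 x12:71.5'), (394.5, 28, 'x22:79.1 x50:70.8 x12:82.0')]
```

The last close picture shows the pawl in the teeth, both tins upright against the fin, and the pad face at rack x ≈ -54.7 mm. The relaxed face would be at about -46.7 mm, so the pad is pressed in about 8 of 18 mm. The insert is still centred in its pocket.

```bash
python3 -c "
from station import *
print(hand_in())"
```

```text
the job is handed in; nothing more can be done
None
```

The job is done and handed in at about 42 s. No verdict was reported.

I did the steps in the order asked:
1. I threw the pawl over and drew the follower back to its stop.
2. I lifted the insert by its fin, turned it half round and seated it flat, with the wide bays facing the follower.
3. Only two spice tins were present. I stood them in the two outer wide bays.
4. I flipped the pawl back and clicked the follower closed until a tooth held it.
5. I released the follower and backed the arm clear.

**Last checks:**
- **Pawl and follower:** after release the pawl lay in the teeth and the follower stayed put, with the grip at y ≈ 0.052 m.
- **Pad:** it is pressed in about 8 of 18 mm, by edge measurement in the wrist image.
- **Insert and tins:** the insert was flat and centred. Both tins were found in their bays, but the last picture shows only the near tin fully; the gripper partly hides the far one.
- **Force:** the highest wrist force seen was about 23 N, at the draw-back stop. Force on the tins while closing stayed below about 6 N.
- **Bystanders:** I did not touch the green look-alike, mill, jar or dish. I did not measure their positions again at the end.

**Disagreement:** a rougher estimate from the trained networks put the pad at 5 to 6 mm instead of 8. I trusted the edge measurement, because it agreed with the tooth position and the insert being centred.

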